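# Shut the run-dry degreaser tap and turn the measuring cup over to drain

### The arm

A 6-joint arm with a two-finger parallel gripper is mounted at the origin on the work surface. World frame = base frame: x ahead of the robot, y to its left, z up, the work surface at z = 0. Lengths are in m, angles in rad, forces in N, time in s.
With the tool pointing down it reaches from about 0.325 to 0.925 m from the base axis. Payload 3.1 kg.
Tool frame: the origin (TCP) lies at the very end of the fingers, on their centre line; the grasp point (between the pads) lies 19 mm behind it (env.hold_point_z is the distance from the TCP to the grasp point, in m); z points along the fingers, y is the direction in which the jaws open and shut (so a half turn about z gives the same grasp; the last joint's range is limited). The gripper opens to 85 mm and grips with 20 to 120 N. Pads are 22 mm wide; open, the fingers measure 114 mm over their backs; the gripper's body (76 mm by 85 mm) begins 54 mm behind the grasp point. The pads swing forward as they close: fully open they stand 13 mm farther back than shut.
Start: joints at [1.064, 0.217, 1.613, -0, 1.311, -0.112], TCP at [0.24, 0.577, 0.231] pointing down, gripper open.
Joint ranges: [-2.75, 2.75], [-0.78, 2.1], [0.31, 2.55], [-1.13, 4.27], [0.13, 2.63], [-2.58, 2.58]. Speed limits (rad/s): [2.79, 2.79, 3.14, 3.14, 3.14, 3.14].

### API

Orientations are given as a unit quaternion [x, y, z, w].
In Python, from workcell import env gives the robot as it stands. The module is installed in compiled form; this text tells all that it offers.
- The arm moves only by the tool send_rows, never from a script. Its argument "deltas" is a list of rows, each an object with "hand": the closure, from 0 (fully open) to 1 (shut); "slide": the shift along the tool's x, y, z in mm, a list of three; "rot": the turn, a rotation vector about the tool's x, y, z in degrees, a list of three. A call has 1 to 20 rows; each row is the pose to reach, as a shift and turn from the pose commanded when the call began, along the tool's axes at that moment; what a row does not reach only later rows make up. A row lasts 1/8 s, in which the tool goes at most 62.5 mm and 10.7 degrees, less where a joint would pass 70% of its speed; a pose out of reach is approached as far as the arm can. A call with a gripper value outside its range is refused whole. The fingers move at their own pace and stop on an object; the grip force is fixed at half the most. Time passes only in rows, so rows that repeat a pose let the fingers close. It gives the time, the measured TCP pose, the force and the opening at its end, in the units of the state.
- env.sense(): the state, without advancing time (a new reading comes with each control period).
- env.camera(name): name is "scene" or "top" or "wrist"; returns a dict with "image" (480x640x3 uint8, blue, green, red), "depth" (480x640 float32, m along the optical axis (not along the pixel's ray), 0 where there is no reading), "intrinsics" (3x3 intrinsics, pixels), "R" (3x3) and "t" (3): a world point X has camera coordinates R X + t; the wrist camera has in their place "mount" (4x4, takes a point from camera to tool coordinates, whose origin is the TCP and whose axes are the flange's). Camera axes: x right, y down, z forward; pixel columns grow to the right and rows downward; lengths in m; the calibration is good to about 2 mm. A picture is of the moment at which its call begins: read the wrist's pose just before it.
- env.finish_job(): hands the job in, once; it reports no verdict.
The state is a dict: "time_s": time; "qpos": joint angles; "joint_vel": joint speeds; "tau": joint torques, N m; "ee_pos": TCP position; "orientation": TCP orientation; "force": force on the tool from outside, world axes, zero at the start; "wrist_torque": the same for the moment, N m; "grip_width": finger opening in m.
Only numpy, scipy, OpenCV 4.12 (cv2) and the standard library are available. Lean on these libraries where they do the work, as an engineer would, in place of code of your own. Each camera call takes 0.05 s, during which the arm holds its last target. There are 200 camera calls.

### The job

The degreaser drum has run dry and is about to be refilled: shut its tap by swinging the yellow lever clockwise, square across the pipe, until the valve is felt to be hard against its stop; the lever is springy and the valve stiff, so push firmly, but do not force it until the lever bends far over. Turn the empty blue measuring cup over and set it down gently on the bars of the drip tray, standing mouth down to drain. Leave the other things on the bench where they are.

Things in the scene. Friction and masses are not known exactly. Their poses are not given: they have to be found in the camera images.
- dispenser: Fixed red drum (220 mm across, 320 long, lying level, top 395 mm up) on a dark stand, with its tap. Origin: on the bench straight below the tap's stem; z up; y runs along the pipe from spout to drum. Drum's end face at y = +150 mm; pipe 27 mm thick, axis 205 mm above the bench; brass ball valve 66 mm long, 47 thick, centred at y = 0; elbow and spout at y = -75 mm.
- spout_end (a point): Centre of the mouth of the downward spout, 149 mm above the bench; the spout is 35 mm thick, the elbow above it reaches up to 223 mm. Axes as the dispenser's.
- tap_stem (a point): Point on the upright axis of the tap's stem, on top of the brass valve, 252 mm above the bench (the mid-height of the yellow sleeve). Axes as the dispenser's.
- tap_shaft (a joint): Angle of the tap's shaft and ball, rad. 0 = open, lever along the pipe pointing away from the drum (dispenser -y); grows clockwise seen from above to pi/2 = shut at a hard stop, lever square across the pipe (dispenser -x). Starts between 0 and 0.45. Stiff: 0.55 N m of friction (6 N at 90 mm from the stem); stays where it is left.
- tap_lever (a joint): How far the springy lever is bent sideways out of line with the shaft, rad, about the same upright axis; positive the way it shuts; 0 when let go. 7 N m per rad: pushed round at the sleeve it leads the shaft by some 0.08 rad, so a lever pushed only until it looks square leaves the valve short of its stop; 15 N at 90 mm against the stop bends it 0.19.
- lever_end (a point): Mid-section of the lever's yellow sleeve, 95 mm from the stem axis; turns and bends with the lever: its own -y points along the lever away from the stem, its own -x is the way this end moves when shutting. Sleeve: 21 mm wide, 12 thick (246 to 258 mm above the bench), from 39 to 123 mm from the stem; free space below it down to the valve and elbow.
- drip_tray: Fixed grey tray, 190 mm (x) by 340 mm (y), under and beside the spout, with a grate of 14 round steel bars, 6 mm thick, lying along its x, 24 mm apart (y = -156, -132 .. +156 mm); bar tops 32 mm above the bench. Origin: centre of its underside. The spout is over about y = +125 mm; the brush lies at the -y end.
- cup: Loose blue plastic measuring cup: straight, eight-sided (64 mm across the flats, 69 across the corners, each flat 26 mm wide), 100 mm high, wall 3 mm, about 0.13 kg, closed at the bottom. Origin: centre of its underside; +z from its bottom to its open mouth; x and y each point at the middle of a flat. Starts standing mouth up on the bench, right of the tray. Laid on its side it rests on a flat and does not roll.
- cup_middle (a point): Centre of the cup, on its axis half way up (50 mm from its bottom); same axes as the cup.
- brush: Loose parts brush, 170 mm long, lying on the bars at the -y end of the tray, along its x. Leave alone. Origin: middle of its underside.
- spray_can: Loose upright aerosol can, 64 mm across, 180 mm high, beyond the tray. Leave alone. Origin: centre of its underside.
- oil_filter: Loose upright blue oil filter, 76 mm across, 85 mm high, beyond the cup. Leave alone. Origin: centre of its underside.
- funnel: Loose red funnel standing mouth down, 96 mm across, 125 mm high, beyond the tray. Leave alone. Origin: centre of its underside.
- wrench: Loose steel wrench, 190 mm long, lying flat near the robot. Leave alone. Origin: middle of its underside.
- screwdriver: Loose screwdriver with a red handle, 180 mm long, lying right of the cup. Leave alone. Origin: middle of its underside.
Not all that is in view belongs to the job. Several things have the shape of the cup; the one meant has the colours described above.

How it is judged:
At the end, for the whole second after the job is handed in: The tap's shaft is within 1.5 degrees of its shut stop; the cup stands mouth down (within 6 degrees of upright) with its rim on the tray's bars (height within 6 mm, its centre within 70 mm of the tray's middle along x and 140 mm along y), let go and at rest (value of joint tap_shaft above 1.545 rad and angle between cup's own z axis and vertical above 3.04 rad and x of cup_middle in the frame of drip_tray between -0.07 and 0.07 m and y of cup_middle in the frame of drip_tray between -0.14 and 0.14 m and z of cup_middle in the frame of drip_tray between 0.076 and 0.088 m and linear speed of cup below 0.02 m/s and velocity of joint tap_shaft below 0.05 rad/s); the robot touches nothing.
It fails at once if the lever is bent by more than 0.4 rad (about 31 N at 90 mm) (value of joint tap_lever above 0.4 rad).
It fails at once if the cup is dropped or slammed on the tray (more than 45 N between them) (contact force between cup and drip_tray above 45 N).
It fails at once if one of the other things on the bench is moved by more than 30 mm (distance of any of brush, spray_can, oil_filter, funnel, wrench, screwdriver from where it was at the start of the episode above 0.03 m).
It also fails if it takes over 72 s, if anything falls off the work surface, if the arm or the gripper's body presses on something with over 40 N, if the wrist force passes 120 N, or if a joint passes its speed limit or range.

## Working session

There is one attempt and no reset: what is moved stays moved. The work goes in short steps, Python scripts to look and compute and a tool call to move; the robot and the scene stay as the last step left them, time stands still between calls to the robot, and variables do not carry over. Pictures are saved under pics/ and viewed, about 8 in all and at most 12, crops included, and the job is handed in when it is done.

Besides the shell and the picture viewer there is one more tool, called after "Emit:" as name(argument=value, ...), one argument or row to a line, values as JSON. send_rows: Moves the arm, as the interface text tells. Its arguments: {"type":"object","properties":{"deltas":{"type":"array","items":{"type":"object","properties":{"hand":{"type":"number"},"slide":{"type":"array","items":{"type":"number"}},"rot":{"type":"array","items":{"type":"number"}}}}}},"required":["deltas"]}

```bash
mkdir -p pics
cat > h.py <<'E'
import numpy as np, cv2
from workcell import env
from scipy.spatial.transform import Rotation as Ro
def grab(n):
    s=env.sense(); c=env.camera(n)
    if n=="wrist":
        T=np.eye(4);T[:3,:3]=Ro.from_quat(s["orientation"]).as_matrix();T[:3,3]=s["ee_pos"]
        M=T@np.array(c["mount"]);R=M[:3,:3];o=M[:3,3]
    else:
        R=np.array(c["R"]).T;o=-R@np.array(c["t"])
    K=np.array(c["intrinsics"]);d=c["depth"];v,u=np.mgrid[:480,:640]
    P=np.stack([(u-K[0,2])/K[0,0]*d,(v-K[1,2])/K[1,1]*d,d],-1)@R.T+o
    P[d==0]=np.nan
    return c["image"],P
E
python3 - <<'E'
from h import *
s=env.sense();print({k:np.round(v,3) for k,v in s.items()},env.hold_point_z)
for n in("scene","top"):
    im,P=grab(n);cv2.imwrite(f"pics/{n}0.png",im);np.savez(f"{n}0.npz",im=im,P=P)
E
```

```text
{'time_s': np.float64(0.0), 'qpos': array([ 1.064,  0.218,  1.615,  0.   ,  1.311, -0.112]), 'joint_vel': array([ 0.002,  0.   , -0.002,  0.   , -0.001,  0.   ]), 'tau': array([-1.0000e-03, -3.9685e+01, -3.0385e+01, -0.0000e+00,  1.0000e-02,
        0.0000e+00]), 'ee_pos': array([0.24 , 0.576, 0.23 ]), 'orientation': array([ 0.196,  0.981, -0.001, -0.   ]), 'force': array([-0.529,  0.749,  0.338]), 'wrist_torque': array([0.06 , 0.004, 0.027]), 'grip_width': np.float64(0.085)} 0.0187
```

View pics/scene0.png

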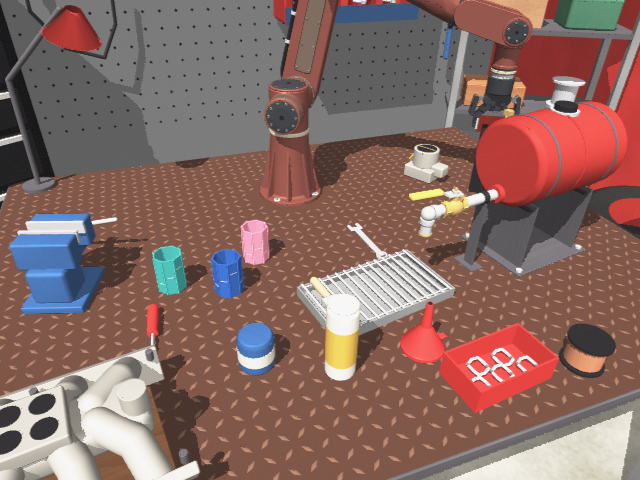

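View pics/top0.png

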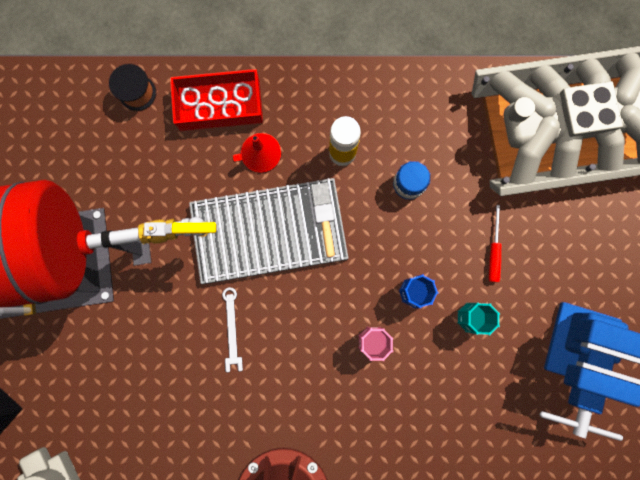

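The pictures show the blue cup at top-view pixel (420,291), with pink and teal decoys nearby. The lever runs from about (152,230) to (215,228), and the tray spans (190-347, 180-283). Next I'll measure these.

Run:
```python
from h import *
def px(im,lo,hi): return cv2.inRange(cv2.cvtColor(im,cv2.COLOR_BGR2HSV),lo,hi)>0
for n in("top","scene"):
    z=np.load(n+"0.npz");im,P=z["im"],z["P"];X,Y,Z=P[...,0],P[...,1],P[...,2]
    m=px(im,(22,120,80),(35,255,255))&(Z>.235)&(Z<.27)&(Y>.1)
    Q=P[m];print(n,"lever",m.sum(),Q.mean(0).round(4),np.percentile(Q,[2,98],axis=0).round(3))
    r=cv2.minAreaRect((Q[:,:2]*1000).astype(np.float32));print(r, cv2.boxPoints(r).round(0).tolist())
    m=px(im,(105,120,30),(125,255,255))&(Z>.005)&(Z<.11)&(X>.3)&(X<.55)&(Y>-.36)&(Y<-.05)
    Q=P[m];print("blue",m.sum(),np.percentile(Q,[1,50,99],axis=0).round(3).tolist())
    Q=Q[Q[:,2]>.094]; r=cv2.minAreaRect((Q[:,:2]*1000).astype(np.float32)); print("rim",len(Q),Q.mean(0).round(4),r,cv2.minEnclosingCircle((Q[:,:2]*1000).astype(np.float32)))
    # octagon orientation: hull support widths
    a=np.deg2rad(np.arange(0,45,3)); w=[np.mean([np.ptp(Q[:,0]*np.cos(t+k*np.pi/4)+Q[:,1]*np.sin(t+k*np.pi/4)) for k in range(4)]) for t in a]
    print("widths/3deg",np.round(np.array(w)*1000,1))
    m=(px(im,(0,0,100),(180,70,255)))&(Z>.022)&(Z<.042)&(X>.3)&(X<.75)&(Y<.3)&(Y>-.12)
    Q=P[m];r=cv2.minAreaRect((Q[:,:2]*1000).astype(np.float32));print("tray",len(Q),np.median(Q[:,2]),r,cv2.boxPoints(r).round(0).tolist())
    for nm,lo,hi in(("brass/pipe white",.19,.235),):
        m=(Z>lo)&(Z<hi)&(Y<.33)&(Y>.1)&(X>.3)&(X<.75);Q=P[m];print(nm,len(Q),np.percentile(Q,[1,50,99],axis=0).round(3).tolist())
        for y0 in np.arange(.14,.33,.02):
            q=Q[abs(Q[:,1]-y0)<.01]
            if len(q)>3:print(round(y0,2),len(q),np.percentile(q[:,0],[3,97]).round(3),q[:,2].max().round(3))
```

```text
top lever 472 [0.5632 0.155  0.2577] [[0.554 0.113 0.253]
 [0.573 0.194 0.262]]
((562.4022216796875, 177.93328857421875), (22.34613037109375, 132.48721313476562), 2.901040554046631) [[548.0, 244.0], [555.0, 111.0], [577.0, 112.0], [570.0, 245.0]]
blue 749 [[0.416, -0.334, 0.005], [0.449, -0.309, 0.048], [0.48, -0.268, 0.104]]
rim 161 [ 0.4492 -0.301   0.1005] ((447.63739013671875, -301.75714111328125), (64.33889770507812, 65.39364624023438), 62.38098907470703) ((447.6927490234375, -301.85003662109375), 35.213462829589844)
widths/3deg [69.1 68.7 68.1 67.3 66.3 65.4 65.6 66.5 67.5 68.3 68.9 69.3 69.5 69.6
 69.4]
tray 3482 0.03137307407339607 ((588.9664306640625, 34.56629943847656), (192.02259826660156, 339.9764099121094), 9.50975513458252) [[466.0, 186.0], [522.0, -149.0], [712.0, -117.0], [656.0, 218.0]]
brass/pipe white 1001 [[0.535, 0.15, 0.201], [0.553, 0.263, 0.217], [0.588, 0.329, 0.227]]
0.14 13 [0.58  0.586] 0.221
0.16 69 [0.557 0.591] 0.226
0.18 53 [0.554 0.587] 0.225
0.2 80 [0.548 0.584] 0.225
0.22 109 [0.542 0.585] 0.227
0.24 82 [0.54  0.584] 0.233
0.26 150 [0.54  0.575] 0.2
[... 567 characters left out ...]
9375, -300.9421081542969), 36.67792510986328)
widths/3deg [70.3 70.  69.4 68.8 68.  67.4 67.5 68.1 68.9 69.6 70.  70.4 70.6 70.7
 70.6]
tray 2464 0.03111412920390072 ((589.87939453125, 40.626434326171875), (197.5511932373047, 330.3079528808594), 9.781573295593262) [[464.0, 187.0], [521.0, -139.0], [715.0, -105.0], [659.0, 220.0]]
brass/pipe white 971 [[0.549, 0.144, 0.192], [0.58, 0.22, 0.215], [0.595, 0.329, 0.232]]
0.14 74 [0.57  0.591] 0.22
0.16 138 [0.571 0.596] 0.225
0.18 93 [0.57  0.592] 0.225
0.2 130 [0.558 0.59 ] 0.226
0.22 142 [0.558 0.59 ] 0.234
0.24 106 [0.573 0.589] 0.235
0.26 76 [0.565 0.584] 0.229
0.28 53 [0.556 0.575] 0.22
0.3 71 [0.551 0.57 ] 0.221
0.32 88 [0.544 0.568] 0.223
```

Stem is about (0.562, 0.234), tray and dispenser yaw about 9.5°, lever about 0.11 rad, cup about (0.449, -0.301). I'll write a helper that turns world targets into row values.

```bash
cat >> h.py <<'E'
def Rd(az):  # tool down, tool y at azimuth az (deg)
    a=np.deg2rad(az);y=np.array([np.cos(a),np.sin(a),0]);z=np.array([0,0,-1.]);return np.stack([np.cross(y,z),y,z],1)
def rel(p,R,s=None):
    s=s or env.sense();R0=Ro.from_quat(s["orientation"])
    print("slide",(R0.inv().apply(np.array(p)-s["ee_pos"])*1000).round(1).tolist(),"rot",np.rad2deg((R0.inv()*Ro.from_matrix(R)).as_rotvec()).round(1).tolist())
E
python3 - <<'E'
from h import *
rel([.602,.148,.30],Rd(87)); rel([.602,.148,.234],Rd(87))
E
```

```text
slide [-498.9, -256.2, -69.5] rot [-0.1, -0.0, -19.6]
slide [-498.9, -256.1, -3.5] rot [-0.1, -0.0, -19.6]
```

Run:
```python
from h import *
rel([.36,.15,.30],Rd(87)); rel([.602,.148,.30],Rd(87))
```

```text
slide [-274.7, -347.5, -69.2] rot [-0.1, -0.0, -19.6]
slide [-498.9, -256.2, -69.5] rot [-0.1, -0.0, -19.6]
```

Emit:
send_rows(
  deltas=[
    {"hand": 1, "slide": [-70, -80, -70], "rot": [0, 0, -10]},
    {"hand": 1, "slide": [-150, -180, -70], "rot": [0, 0, -20]},
    {"hand": 1, "slide": [-275, -349, -70], "rot": [0, 0, -19.6]},
    {"hand": 1, "slide": [-275, -349, -70], "rot": [0, 0, -19.6]},
    {"hand": 1, "slide": [-275, -349, -70], "rot": [0, 0, -19.6]},
    {"hand": 1, "slide": [-275, -349, -70], "rot": [0, 0, -19.6]},
    {"hand": 1, "slide": [-275, -349, -70], "rot": [0, 0, -19.6]},
    {"hand": 1, "slide": [-275, -349, -70], "rot": [0, 0, -19.6]},
    {"hand": 1, "slide": [-275, -349, -70], "rot": [0, 0, -19.6]},
  ],
)

```text
time_s: 1.23
ee_pos: [0.3601, 0.1478, 0.3011]
orientation: [0.028, 1.0, 0.0, -0.0]
force: [-0.3, -0.1, 0.6]
grip_width: 0.0
```

Run:
```python
from h import *
s=env.sense();print(s["time_s"],s["ee_pos"].round(4),s["qpos"].round(3).tolist(),s["grip_width"])
rel([.602,.148,.30],Rd(87)); rel([.602,.148,.234],Rd(87))
```

```text
1.225 [0.3601 0.1478 0.3011] [0.209, -0.376, 2.037, 0.0, 1.48, -1.306] 2.9585260604089268e-05
slide [-241.5, 13.8, 1.1] rot [0.0, -0.0, -0.2]
slide [-241.5, 13.8, 67.1] rot [0.0, -0.0, -0.2]
```

Emit:
send_rows(
  deltas=[
    {"hand": 1, "slide": [-60, 4, 0]},
    {"hand": 1, "slide": [-120, 8, 0]},
    {"hand": 1, "slide": [-180, 12, 0]},
    {"hand": 1, "slide": [-241, 14, 0]},
    {"hand": 1, "slide": [-241, 14, 0]},
    {"hand": 1, "slide": [-241, 14, 0]},
  ],
)

```text
$.deltas[0]: bad value
```

Run:
```python
from h import *
s=env.sense();print(s["time_s"],s["ee_pos"].round(4),s["qpos"].round(3).tolist(),s["force"].round(2))
im,P=grab("wrist");cv2.imwrite("pics/w1.png",im)
hsv=cv2.cvtColor(im,cv2.COLOR_BGR2HSV);m=(cv2.inRange(hsv,(22,120,80),(35,255,255))>0)&(P[...,2]>.24)&(P[...,2]<.275)
Q=P[m];r=cv2.minAreaRect((Q[:,:2]*1000).astype(np.float32));print(len(Q),r,cv2.boxPoints(r).round(0).tolist(),Q.max(0),Q.min(0))
```

```text
1.225 [0.3601 0.1478 0.3011] [0.209, -0.376, 2.037, 0.0, 1.48, -1.306] [-0.27 -0.1   0.6 ]Traceback (most recent call last):
  File "<stdin>", line 5, in <module>
    return umr_maximum(a, axis, None, out, keepdims, initial, where)
ValueError: zero-size array to reduction operation maximum which has no identity
```

View pics/w1.png

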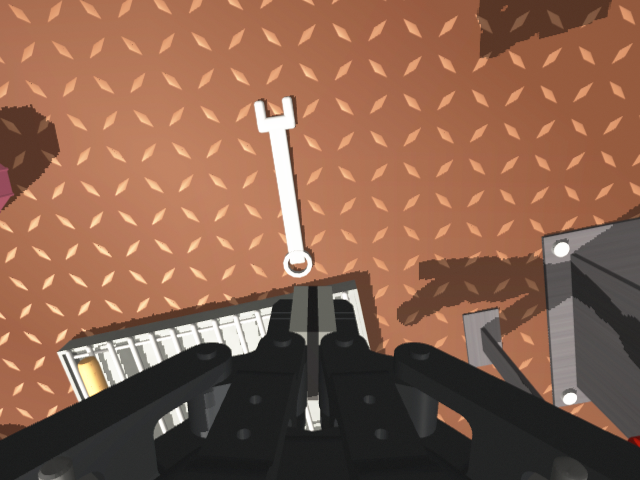

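The rows were refused because every row needs "rot". The wrist view shows the wrench and the tray edge, nothing of the lever yet.

Emit:
send_rows(
  deltas=[
    {"hand": 1, "slide": [-60, 4, 0], "rot": [0, 0, 0]},
    {"hand": 1, "slide": [-120, 8, 0], "rot": [0, 0, 0]},
    {"hand": 1, "slide": [-180, 12, 0], "rot": [0, 0, 0]},
    {"hand": 1, "slide": [-241, 14, 0], "rot": [0, 0, 0]},
    {"hand": 1, "slide": [-241, 14, 0], "rot": [0, 0, 0]},
    {"hand": 1, "slide": [-241, 14, 0], "rot": [0, 0, 0]},
  ],
)

```text
time_s: 2.02
ee_pos: [0.6004, 0.1518, 0.2999]
orientation: [0.025, 1.0, -0.0, -0.002]
force: [-0.4, 0.1, 0.4]
grip_width: 0.0001
```

Run:
```python
from h import *
s=env.sense();print(s["time_s"],s["ee_pos"].round(4),s["qpos"].round(3).tolist(),s["force"].round(2))
im,P=grab("wrist");cv2.imwrite("pics/w2.png",im)
hsv=cv2.cvtColor(im,cv2.COLOR_BGR2HSV);m=(cv2.inRange(hsv,(22,120,80),(35,255,255))>0)&(P[...,2]>.24)&(P[...,2]<.275)
Q=P[m];r=cv2.minAreaRect((Q[:,:2]*1000).astype(np.float32));print(len(Q),r,cv2.boxPoints(r).round(0).tolist(),Q.max(0),Q.min(0))
```

```text
2.025 [0.6004 0.1518 0.2999] [0.134, 0.16, 1.55, 0.0, 1.434, -1.386] [-0.45  0.14  0.43]
8479 ((566.2318115234375, 180.89288330078125), (134.7425537109375, 22.602548599243164), 89.474853515625) [[554.0, 114.0], [577.0, 113.0], [578.0, 248.0], [556.0, 248.0]] [0.57815004 0.24815777 0.26027228] [0.55503794 0.11357278 0.24028855]
```

View pics/w2.png

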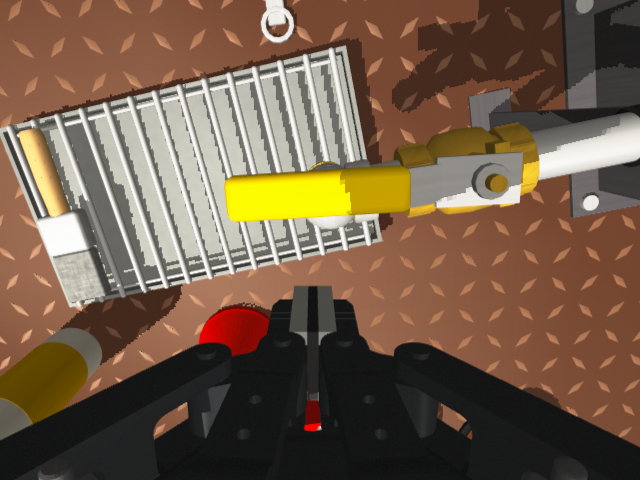

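The wrist view shows the lever running from its tip at pixel x≈228 to the stem nut at (492,183), so it points almost along world -y. The fingers are on its +x side, and the path down is clear.

Emit:
send_rows(
  deltas=[
    {"hand": 1, "slide": [0, 0, 35], "rot": [0, 0, 0]},
    {"hand": 1, "slide": [0, 0, 66], "rot": [0, 0, 0]},
    {"hand": 1, "slide": [0, 0, 66], "rot": [0, 0, 0]},
  ],
)

```text
time_s: 2.45
ee_pos: [0.5979, 0.1507, 0.2332]
orientation: [0.026, 1.0, -0.0, -0.003]
force: [0.0, -0.8, -1.8]
grip_width: 0.0001
```

```bash
cat >> h.py <<'E'
S=np.array([.563,.236])
def lever(th,z=.234,r=.088,off=.0215):
    R=Rd(th-180);t=np.deg2rad(th);p=S+r*np.array([np.cos(t),np.sin(t)])-off*R[:2,0]
    return [*p,z],R
E
python3 - <<'E'
from h import *
s=env.sense();print(s["ee_pos"].round(4),s["force"].round(2))
for th in (268,262,254,246,238,230,222,214,206,198): print(th,end=" ");rel(*lever(th),s)
E
```

```text
[0.5979 0.1507 0.2332] [ 0.01 -0.84 -1.81]
268 slide [16.3, -4.3, -0.7] rot [-0.0, -0.3, -1.0]
262 slide [25.6, -6.2, -0.6] rot [-0.1, -0.3, 5.0]
254 slide [38.2, -7.2, -0.5] rot [-0.1, -0.3, 13.0]
246 slide [50.8, -6.5, -0.5] rot [-0.1, -0.3, 21.0]
238 slide [63.2, -4.0, -0.4] rot [-0.1, -0.3, 29.0]
230 slide [75.1, 0.2, -0.4] rot [-0.1, -0.3, 37.0]
222 slide [86.3, 6.0, -0.3] rot [-0.2, -0.3, 45.0]
214 slide [96.7, 13.3, -0.2] rot [-0.2, -0.3, 53.0]
206 slide [105.9, 21.9, -0.2] rot [-0.2, -0.2, 61.0]
198 slide [113.7, 31.8, -0.2] rot [-0.2, -0.2, 69.0]
```

Emit:
send_rows(
  deltas=[
    {"hand": 1, "slide": [16, -4, 0], "rot": [0, 0, 0]},
    {"hand": 1, "slide": [26, -6, 0], "rot": [0, 0, 5]},
    {"hand": 1, "slide": [38, -7, 0], "rot": [0, 0, 13]},
    {"hand": 1, "slide": [51, -6.5, 0], "rot": [0, 0, 21]},
    {"hand": 1, "slide": [63, -4, 0], "rot": [0, 0, 29]},
    {"hand": 1, "slide": [75, 0, 0], "rot": [0, 0, 37]},
    {"hand": 1, "slide": [86, 6, 0], "rot": [0, 0, 45]},
    {"hand": 1, "slide": [97, 13, 0], "rot": [0, 0, 53]},
  ],
)

```text
time_s: 3.45
ee_pos: [0.5067, 0.1663, 0.2383]
orientation: [0.471, 0.882, -0.0, 0.005]
force: [3.7, -5.1, -2.5]
grip_width: -0.0002
```

Run:
```python
from h import *
s=env.sense();print(s["ee_pos"].round(4),s["force"].round(2),s["qpos"].round(3))
for th in (206,198,192,187,183,180,177): print(th,end=" ");rel(*lever(th),s)
```

```text
[0.5067 0.1663 0.2383] [ 3.7  -5.08 -2.54] [ 0.189  0.011  1.826 -0.007  1.298 -0.398]
206 slide [17.3, -4.6, 4.1] rot [0.2, 0.5, 7.7]
198 slide [29.9, -5.0, 4.0] rot [0.3, 0.4, 15.7]
192 slide [39.3, -4.2, 3.9] rot [0.3, 0.4, 21.7]
187 slide [47.1, -2.7, 3.8] rot [0.3, 0.4, 26.7]
183 slide [53.2, -1.1, 3.8] rot [0.3, 0.4, 30.7]
180 slide [57.7, 0.4, 3.8] rot [0.3, 0.4, 33.7]
177 slide [62.1, 2.2, 3.7] rot [0.4, 0.4, 36.7]
```

Contact holds at about 6 N, as predicted. I'll carry on towards the stop.

Emit:
send_rows(
  deltas=[
    {"hand": 1, "slide": [9, -2, 4], "rot": [0, 0, 0]},
    {"hand": 1, "slide": [17, -4.5, 4], "rot": [0, 0, 8]},
    {"hand": 1, "slide": [30, -5, 4], "rot": [0, 0, 16]},
    {"hand": 1, "slide": [39, -4, 4], "rot": [0, 0, 22]},
    {"hand": 1, "slide": [39, -4, 4], "rot": [0, 0, 22]},
    {"hand": 1, "slide": [39, -4, 4], "rot": [0, 0, 22]},
  ],
)

```text
time_s: 4.2
ee_pos: [0.4827, 0.1975, 0.236]
orientation: [0.629, 0.777, 0.002, 0.005]
force: [3.3, -5.4, 3.2]
grip_width: -0.0001
```

Run:
```python
from h import *
s=env.sense();print(s["ee_pos"].round(4),s["force"].round(2),s["qpos"].round(3))
for th in (192,187,183,180,177): print(th,end=" ");rel(*lever(th),s)
```

```text
[0.4827 0.1975 0.236 ] [ 3.32 -5.36  3.16] [ 0.256 -0.015  1.856 -0.005  1.291  0.047]
192 slide [-0.6, -1.5, 2.0] rot [0.5, 0.2, 0.1]
187 slide [7.2, -3.0, 1.9] rot [0.5, 0.2, 5.1]
183 slide [13.5, -3.8, 1.9] rot [0.6, 0.2, 9.1]
180 slide [18.2, -4.0, 1.9] rot [0.6, 0.2, 12.1]
177 slide [23.0, -4.1, 1.8] rot [0.6, 0.2, 15.1]
```

Emit:
send_rows(
  deltas=[
    {"hand": 1, "slide": [7, -2, 1.5], "rot": [0, 0, 5]},
    {"hand": 1, "slide": [10, -3, 1.5], "rot": [0, 0, 7]},
    {"hand": 1, "slide": [13.5, -3, 1.5], "rot": [0, 0, 9]},
    {"hand": 1, "slide": [13.5, -3, 1.5], "rot": [0, 0, 9]},
  ],
)

```text
time_s: 4.7
ee_pos: [0.4769, 0.2098, 0.2345]
orientation: [0.688, 0.726, 0.002, 0.004]
force: [3.2, -5.9, 3.4]
grip_width: 0.0
```

Run:
```python
from h import *
s=env.sense();print(s["ee_pos"].round(4),s["force"].round(2),s["qpos"].round(3))
for th in (183,180,178,176,173): print(th,end=" ");rel(*lever(th),s)
```

```text
[0.4769 0.2098 0.2345] [ 3.25 -5.92  3.43] [ 0.283 -0.014  1.859 -0.005  1.289  0.231]
183 slide [0.1, -0.6, 0.5] rot [0.5, 0.2, 0.0]
180 slide [4.8, -1.6, 0.5] rot [0.5, 0.2, 3.0]
178 slide [7.9, -2.2, 0.4] rot [0.5, 0.2, 5.0]
176 slide [11.0, -2.6, 0.4] rot [0.5, 0.1, 7.0]
173 slide [15.7, -3.0, 0.4] rot [0.6, 0.1, 10.0]
```

Emit:
send_rows(
  deltas=[
    {"hand": 1, "slide": [5, -1.5, 0.5], "rot": [0, 0, 3]},
    {"hand": 1, "slide": [8, -2, 0.5], "rot": [0, 0, 5]},
    {"hand": 1, "slide": [8, -2, 0.5], "rot": [0, 0, 5]},
  ],
)

```text
time_s: 5.08
ee_pos: [0.4749, 0.216, 0.2341]
orientation: [0.719, 0.695, 0.001, 0.006]
force: [3.8, -10.4, 5.1]
grip_width: -0.0002
```

Run:
```python
from h import *
s=env.sense();print(s["time_s"],s["ee_pos"].round(4),s["force"].round(2),s["qpos"].round(3))
for n in("wrist","top"):
    im,P=grab(n);hsv=cv2.cvtColor(im,cv2.COLOR_BGR2HSV);m=(cv2.inRange(hsv,(22,120,60),(35,255,255))>0)&(P[...,2]>.248)&(P[...,2]<.268)&(P[...,1]>.1)&(P[...,0]<.535)
    Q=P[m];print(n,len(Q))
    if len(Q)>30: print(cv2.minAreaRect((Q[:,:2]*1000).astype(np.float32)))
    cv2.imwrite(f"pics/{n}3.png",im)
for th in (178,176,174,172,170): print(th,end=" ");rel(*lever(th),s)
```

```text
5.075 [0.4749 0.216  0.2341] [  3.75 -10.37   5.12] [ 0.298 -0.011  1.857 -0.01   1.288  0.334]
wrist 17733
((484.162353515625, 237.19387817382812), (21.617801666259766, 83.49565124511719), 89.5936279296875)
top 0
178 slide [1.5, -0.7, 0.1] rot [0.6, 0.3, 0.1]
176 slide [4.6, -1.4, 0.1] rot [0.6, 0.3, 2.1]
174 slide [7.7, -2.0, 0.1] rot [0.6, 0.3, 4.1]
172 slide [10.9, -2.4, 0.1] rot [0.6, 0.3, 6.1]
170 slide [14.0, -2.8, 0.0] rot [0.6, 0.3, 8.1]
```

The force has risen past the friction level, so the valve is against its stop. I'll push a little firmer, to about 15 N.

Emit:
send_rows(
  deltas=[
    {"hand": 1, "slide": [4, -1, 0], "rot": [0, 0, 2]},
    {"hand": 1, "slide": [6, -1.5, 0], "rot": [0, 0, 3]},
    {"hand": 1, "slide": [6, -1.5, 0], "rot": [0, 0, 3]},
  ],
)

```text
time_s: 5.55
ee_pos: [0.474, 0.2207, 0.2341]
orientation: [0.737, 0.676, 0.001, 0.007]
force: [3.9, -13.5, 6.3]
grip_width: 0.0002
```

Run:
```python
from h import *
s=env.sense();print(s["time_s"],s["ee_pos"].round(4),s["force"].round(2))
im,P=grab("wrist");hsv=cv2.cvtColor(im,cv2.COLOR_BGR2HSV);m=(cv2.inRange(hsv,(22,120,60),(35,255,255))>0)&(P[...,2]>.248)&(P[...,2]<.268)&(P[...,1]>.1)&(P[...,0]<.535)
print(cv2.minAreaRect((P[m][:,:2]*1000).astype(np.float32)))
```

```text
5.55 [0.474  0.2207 0.2341] [  3.88 -13.53   6.26]
((484.2219543457031, 239.90614318847656), (24.467283248901367, 83.58817291259766), 86.96138763427734)
```

Emit:
send_rows(
  deltas=[
    {"hand": 1, "slide": [-15, 0, 0], "rot": [0, 0, 0]},
    {"hand": 1, "slide": [-40, 0, 0], "rot": [0, 0, 0]},
    {"hand": 1, "slide": [-40, 0, -60], "rot": [0, 0, 0]},
    {"hand": 1, "slide": [-40, 0, -80], "rot": [0, 0, 0]},
    {"hand": 1, "slide": [-40, 0, -80], "rot": [0, 0, 0]},
  ],
)

```text
time_s: 6.22
ee_pos: [0.4684, 0.1858, 0.3142]
orientation: [0.737, 0.676, 0.004, 0.002]
force: [0.4, 0.6, 0.4]
grip_width: -0.0001
```

Run:
```python
from h import *
s=env.sense();print(s["time_s"],s["ee_pos"].round(4),s["force"].round(2),s["qpos"].round(3))
im,P=grab("wrist");cv2.imwrite("pics/w4.png",im);hsv=cv2.cvtColor(im,cv2.COLOR_BGR2HSV);m=(cv2.inRange(hsv,(22,120,60),(35,255,255))>0)&(P[...,2]>.253)&(P[...,2]<.268)&(P[...,1]>.1)&(P[...,0]<.52)
Q=P[m];print(len(Q),cv2.minAreaRect((Q[:,:2]*1000).astype(np.float32)),Q[:,2].mean())
vx,vy,_,_=cv2.fitLine(Q[:,:2].astype(np.float32),cv2.DIST_L2,0,.01,.01).ravel();print("lever az",np.degrees(np.arctan2(vy,vx)))
# pipe/tray direction
m=(P[...,2]>.026)&(P[...,2]<.036)&(hsv[...,1]<70)&(P[...,0]>.4);Q=P[m];print("tray",len(Q),cv2.minAreaRect((Q[:,:2]*1000).astype(np.float32)))
```

```text
6.225 [0.4684 0.1858 0.3142] [0.43 0.61 0.4 ] [ 0.238 -0.11   1.801  0.     1.442  0.325]
6989 ((482.428466796875, 224.90428161621094), (78.62181091308594, 21.215974807739258), 8.208683013916016) 0.257591231492768
lever az 8.477107
tray 8125 ((593.5989379882812, 77.67713928222656), (203.70860290527344, 514.9669799804688), 25.952680587768555)
```

View pics/w4.png

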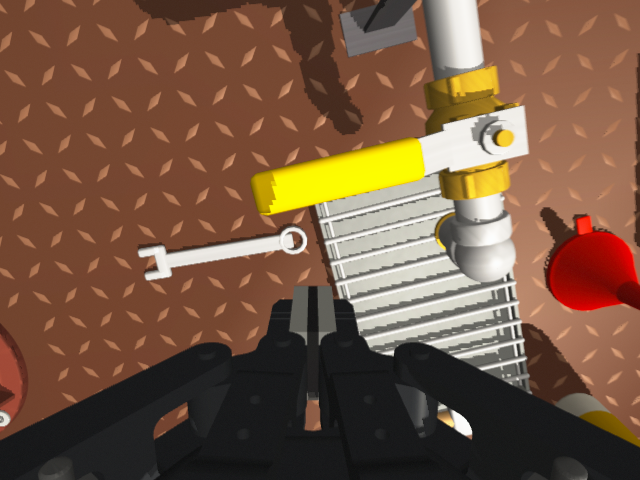

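The lever has sprung back straight at azimuth about 188.4° and stayed shut, with no contact force left. The pink cup blocks a horizontal grasp of the blue cup where it stands, so I'll pick it from above and move it to clear bench first. After that comes the horizontal grasp and the turn-over.

Run:
```python
from h import *
rel([.449,-.301,.22],Rd(16.5))
```

```text
slide [-486.5, 23.5, 91.0] rot [0.3, -0.1, -21.5]
```

Emit:
send_rows(
  deltas=[
    {"hand": 0, "slide": [-60, 3, 0], "rot": [0, 0, -5]},
    {"hand": 0, "slide": [-120, 6, 0], "rot": [0, 0, -10]},
    {"hand": 0, "slide": [-240, 12, 30], "rot": [0, 0, -21.5]},
    {"hand": 0, "slide": [-360, 18, 60], "rot": [0, 0, -21.5]},
    {"hand": 0, "slide": [-486, 23, 90], "rot": [0, 0, -21.5]},
    {"hand": 0, "slide": [-486, 23, 90], "rot": [0, 0, -21.5]},
    {"hand": 0, "slide": [-486, 23, 90], "rot": [0, 0, -21.5]},
    {"hand": 0, "slide": [-486, 23, 90], "rot": [0, 0, -21.5]},
    {"hand": 0, "slide": [-486, 23, 90], "rot": [0, 0, -21.5]},
    {"hand": 0, "slide": [-486, 23, 90], "rot": [0, 0, -21.5]},
    {"hand": 0, "slide": [-486, 23, 90], "rot": [0, 0, -21.5]},
  ],
)

```text
time_s: 7.65
ee_pos: [0.4477, -0.2993, 0.2193]
orientation: [0.598, 0.802, 0.0, -0.0]
force: [0.1, -0.7, 0.3]
grip_width: 0.0854
```

Run:
```python
from h import *
s=env.sense();print(s["time_s"],s["ee_pos"].round(4),s["force"].round(2),s["qpos"].round(3))
im,P=grab("wrist");cv2.imwrite("pics/w5.png",im);hsv=cv2.cvtColor(im,cv2.COLOR_BGR2HSV);Z=P[...,2]
m=(cv2.inRange(hsv,(105,120,30),(125,255,255))>0)&(Z>.095)&(Z<.106)&(np.hypot(P[...,0]-.449,P[...,1]+.301)<.06)
Q=P[m];print(len(Q),Q[:,2].mean(),cv2.minEnclosingCircle((Q[:,:2]*1000).astype(np.float32)))
a=np.arange(0,45,1.5); w=[np.mean([np.ptp(Q[:,0]*np.cos(t+k*np.pi/4)+Q[:,1]*np.sin(t+k*np.pi/4)) for k in range(4)]) for t in np.deg2rad(a)]
print(a[np.argmin(w)],np.min(w))
```

```text
7.65 [ 0.4477 -0.2993  0.2193] [ 0.1  -0.72  0.32] [-7.200e-01  4.400e-02  1.829e+00  1.000e-03  1.269e+00 -1.009e+00]
669 0.09868662865651467 ((449.67205810546875, -299.66943359375), 36.12077713012695)
16.5 0.0669016061887245
```

View pics/w5.png

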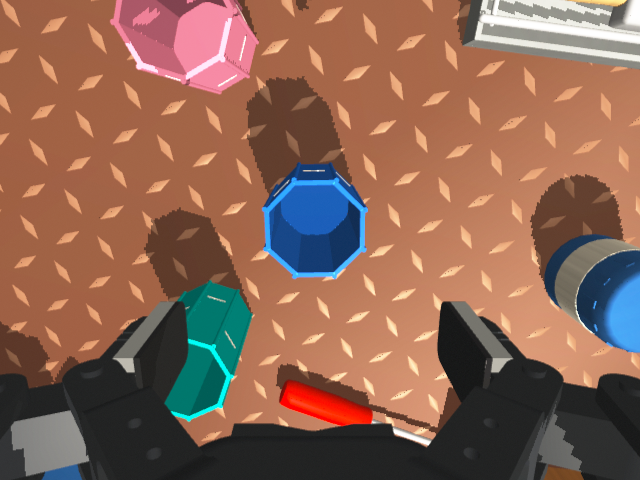

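The wrist view shows the cup's rim centred at (315,220), with its flats square to the jaws. Teal, pink, filter and screwdriver are all clear of the fingers, so I'll go down and grasp.

Emit:
send_rows(
  deltas=[
    {"hand": 0, "slide": [0, 1, 50], "rot": [0, 0, 0]},
    {"hand": 0, "slide": [0, 1, 100], "rot": [0, 0, 0]},
    {"hand": 0, "slide": [0, 1, 140], "rot": [0, 0, 0]},
    {"hand": 0, "slide": [0, 1, 164], "rot": [0, 0, 0]},
    {"hand": 0, "slide": [0, 1, 164], "rot": [0, 0, 0]},
    {"hand": 1, "slide": [0, 1, 164], "rot": [0, 0, 0]},
    {"hand": 1, "slide": [0, 1, 164], "rot": [0, 0, 0]},
    {"hand": 1, "slide": [0, 1, 164], "rot": [0, 0, 0]},
    {"hand": 1, "slide": [0, 1, 164], "rot": [0, 0, 0]},
    {"hand": 1, "slide": [0, 1, 164], "rot": [0, 0, 0]},
    {"hand": 1, "slide": [0, 1, 134], "rot": [0, 0, 0]},
    {"hand": 1, "slide": [0, 1, 134], "rot": [0, 0, 0]},
  ],
)

```text
time_s: 9.2
ee_pos: [0.4502, -0.3023, 0.0876]
orientation: [0.599, 0.801, -0.0, 0.003]
force: [0.4, 0.7, -1.2]
grip_width: 0.0636
```

Run:
```python
from h import *
s=env.sense();print(s["time_s"],s["ee_pos"].round(4),s["force"].round(2),s["grip_width"])
rel([.50,-.22,.09],Rd(0));rel([.50,-.22,.059],Rd(0))
```

```text
9.2 [ 0.4502 -0.3023  0.0876] [ 0.37  0.73 -1.22] 0.06359654058844942
slide [64.8, 71.1, -2.5] rot [0.2, 0.3, 16.5]
slide [64.9, 71.0, 28.5] rot [0.2, 0.3, 16.5]
```

Emit:
send_rows(
  deltas=[
    {"hand": 1, "slide": [20, 25, 0], "rot": [0, 0, 5]},
    {"hand": 1, "slide": [45, 50, 0], "rot": [0, 0, 11]},
    {"hand": 1, "slide": [65, 71, 0], "rot": [0, 0, 16.5]},
    {"hand": 1, "slide": [65, 71, 0], "rot": [0, 0, 16.5]},
    {"hand": 1, "slide": [65, 71, 15], "rot": [0, 0, 16.5]},
    {"hand": 1, "slide": [65, 71, 29], "rot": [0, 0, 16.5]},
    {"hand": 1, "slide": [65, 71, 29.5], "rot": [0, 0, 16.5]},
    {"hand": 0, "slide": [65, 71, 29.5], "rot": [0, 0, 16.5]},
    {"hand": 0, "slide": [65, 71, 29.5], "rot": [0, 0, 16.5]},
    {"hand": 0, "slide": [65, 71, 29.5], "rot": [0, 0, 16.5]},
    {"hand": 0, "slide": [65, 71, 29.5], "rot": [0, 0, 16.5]},
    {"hand": 0, "slide": [65, 71, -30], "rot": [0, 0, 16.5]},
    {"hand": 0, "slide": [65, 71, -90], "rot": [0, 0, 16.5]},
    {"hand": 0, "slide": [65, 71, -160], "rot": [0, 0, 16.5]},
    {"hand": 0, "slide": [65, 71, -160], "rot": [0, 0, 16.5]},
  ],
)

```text
time_s: 11.08
ee_pos: [0.5015, -0.2202, 0.2523]
orientation: [0.707, 0.707, 0.002, 0.006]
force: [0.1, -0.5, -1.0]
grip_width: 0.0851
```

```bash
cat >> h.py <<'E'
def Rh(psi,up=1): # tool horizontal pointing az psi, tool x up (1) or down (-1)
    a=np.deg2rad(psi);z=np.array([np.cos(a),np.sin(a),0]);x=np.array([0,0,float(up)]);return np.stack([x,np.cross(z,x),z],1)
E
python3 - <<'E'
from h import *
s=env.sense();print(s["time_s"],s["ee_pos"].round(4),s["force"].round(2),s["qpos"].round(3))
im,P=grab("wrist");cv2.imwrite("pics/w6.png",im);hsv=cv2.cvtColor(im,cv2.COLOR_BGR2HSV);Z=P[...,2]
m=(cv2.inRange(hsv,(105,120,30),(125,255,255))>0)&(Z>.093)&(Z<.108)&(np.hypot(P[...,0]-.5,P[...,1]+.22)<.07)
Q=P[m];print(len(Q),Q[:,2].mean(),cv2.minEnclosingCircle((Q[:,:2]*1000).astype(np.float32)))
a=np.arange(-20,25,1.5); w=[np.mean([np.ptp(Q[:,0]*np.cos(t+k*np.pi/4)+Q[:,1]*np.sin(t+k*np.pi/4)) for k in range(4)]) for t in np.deg2rad(a)]
print(a[np.argmin(w)],np.min(w))
rel([.40,0,.30],Rd(45));
E
```

```text
11.075 [ 0.5015 -0.2202  0.2523] [ 0.12 -0.46 -1.  ] [-0.542  0.027  1.784 -0.     1.318 -0.542]
763 0.09850195307488925 ((498.358642578125, -217.33331298828125), 35.854888916015625)
-0.5 0.06645438489955525
slide [219.2, -100.0, -51.7] rot [0.3, 0.4, -45.0]
```

The cup now stands at (0.499, -0.219) with its flats at multiples of 45°. Next I'll try a half tilt in free space to learn how the wrist behaves.

Emit:
send_rows(
  deltas=[
    {"hand": 0, "slide": [60, -25, -50], "rot": [0, 0, -10]},
    {"hand": 0, "slide": [110, -50, -80], "rot": [0, 0, -20]},
    {"hand": 0, "slide": [150, -80, -100], "rot": [0, 0, -30]},
    {"hand": 0, "slide": [170, -80, -100], "rot": [0, 0, -40]},
    {"hand": 0, "slide": [170, -80, -100], "rot": [0, 0, -45]},
    {"hand": 0, "slide": [170, -80, -100], "rot": [0, 0, -45]},
    {"hand": 0, "slide": [170, -80, -100], "rot": [0, 0, -45]},
  ],
)

```text
time_s: 12.0
ee_pos: [0.4177, -0.0483, 0.3437]
orientation: [0.384, 0.924, -0.0, -0.001]
force: [-0.5, -0.4, -0.1]
grip_width: 0.0855
```

Emit:
send_rows(
  deltas=[
    {"hand": 0, "slide": [0, 0, 0], "rot": [0, -10, 0]},
    {"hand": 0, "slide": [0, 0, 0], "rot": [0, -20, 0]},
    {"hand": 0, "slide": [0, 0, 0], "rot": [0, -30, 0]},
    {"hand": 0, "slide": [0, 0, 0], "rot": [0, -40, 0]},
    {"hand": 0, "slide": [0, 0, 0], "rot": [0, -50, 0]},
    {"hand": 0, "slide": [0, 0, 0], "rot": [0, -50, 0]},
  ],
)

```text
time_s: 12.75
ee_pos: [0.416, -0.0471, 0.3403]
orientation: [0.345, 0.839, -0.163, 0.387]
force: [-0.5, -1.2, -0.1]
grip_width: 0.0855
```

Run:
```python
from h import *
s=env.sense();print(s["time_s"],s["ee_pos"].round(4),s["qpos"].round(3),Ro.from_quat(s["orientation"]).as_matrix().round(3).tolist())
```

```text
12.75 [ 0.416  -0.0471  0.3403] [ 0.181 -0.663  2.331 -0.807  1.056 -0.348] [[-0.462, 0.705, 0.538], [0.453, 0.709, -0.54], [-0.762, -0.006, -0.647]]
```

```bash
cat > kin.py <<'E'
from h import *
from scipy.optimize import least_squares
ax=lambda a,v:Ro.from_rotvec(np.array(v,float)*a).as_matrix()
def fk(q,k):
    a1,off,d1,L2,a3,L3,Lt,s4,s6=k
    A=ax(q[0],[0,0,1]);p=A@[a1,off,d1]
    A=A@ax(q[1],[0,1,0]);p=p+A@[0,0,L2]
    A=A@ax(q[2],[0,1,0]);p=p+A@[-a3,0,L3]
    A=A@ax(s4*q[3],[0,0,1])@ax(q[4],[0,1,0]);w=p.copy();p=p+A@[0,0,Lt]
    A=A@ax(s6*q[5],[0,0,1])@ax(np.pi/2,[0,0,1])
    return p,A,w
D=[([1.064,.218,1.615,0,1.311,-.112],(.240,.576,.230)),([.209,-.376,2.037,0,1.48,-1.306],(.3601,.1478,.3011)),([.134,.16,1.55,0,1.434,-1.386],(.6004,.1518,.2999)),([.238,-.11,1.801,0,1.442,.325],(.4684,.1858,.3142)),([-.72,.044,1.829,0,1.269,-1.009],(.4477,-.2993,.2193)),([-.542,.027,1.784,0,1.318,-.542],(.5015,-.2202,.2523)),([.181,-.663,2.331,-.807,1.056,-.348],(.416,-.0471,.3403))]
f=lambda k,s4:np.concatenate([1e3*(fk(q,[*k,s4,1])[0]-p) for q,p in D])
best=min((least_squares(f,[0,.07,.4,.4,.0,.4,.2],args=(s4,)) for s4 in(1,-1)),key=lambda r:r.cost)
s4=1 if np.abs(f(best.x,1)).max()<np.abs(f(best.x,-1)).max() else -1
K=[*best.x,s4,1]
if __name__=="__main__":
    print(np.round(K,4),best.fun.reshape(-1,3).round(1).tolist())
    for q,p in D[4:]: print(fk(q,K)[1].round(3).tolist())
E
python3 kin.py
```

```text
[ 0.001   0.07    0.2939  0.4543 -0.0611  0.5565  0.3043  1.      1.    ] [[-0.2, 0.2, -0.1], [0.1, 0.2, 0.1], [0.0, -0.2, 0.5], [-0.1, -0.1, -0.4], [-0.1, -0.1, 0.2], [-0.1, 0.1, -0.3], [-0.0, -0.1, -0.0]]
[[-0.285, 0.959, -0.0], [0.959, 0.285, 0.0], [0.0, -0.0, -1.0]]
[[0.0, 1.0, 0.011], [1.0, 0.0, -0.006], [-0.006, 0.011, -1.0]]
[[-0.462, 0.705, 0.538], [0.453, 0.709, -0.541], [-0.762, -0.006, -0.647]]
```

The kinematic fit is accurate to under 1 mm. Next, a horizontal-tool IK search over approach azimuth for the bench pick and the tray placing.

```bash
cat >> kin.py <<'E'
lo=np.array([-2.75,-.78,.31,-1.13,.13,-2.58]);hi=np.array([2.75,2.1,2.55,4.27,2.63,2.58])
def ik(p,R,seeds):
    out=[]
    for s in seeds:
        g=lambda q:(lambda P,A,w:np.concatenate([(P-p)*10,(Ro.from_matrix(A.T@R).as_rotvec())]))(*fk(q,K))
        r=least_squares(g,np.clip(s,lo+.01,hi-.01),bounds=(lo,hi))
        if r.cost<1e-6: out.append(r.x)
    return out
def elbow(q):
    A=ax(q[0],[0,0,1]);p=A@np.array([K[0],K[1],K[2]]);e=p+A@ax(q[1],[0,1,0])@[0,0,K[3]];return e
E
python3 - <<'E'
from kin import *
rng=np.random.default_rng(0)
for nm,c in(("bench",(.499,-.219)),("tray",(.595,-.01))):
  for psi in range(-120,121,15):
    z=np.array([np.cos(np.deg2rad(psi)),np.sin(np.deg2rad(psi)),0])
    p=np.array([*c,.066])+.019*z
    for up in(1,-1):
        seeds=[[0,.5,1.8,q4,1,q6] for q4 in(-.8,1.5,2.5,3.8) for q6 in(-1.5,1.5)]
        sols=[]
        for q in ik(p,Rh(psi,up),seeds):
            if not any(np.abs(q-t).max()<.02 for t in sols): sols.append(q)
        for q in sols: print(nm,psi,up,q.round(2),"marg",np.minimum(q-lo,hi-q).min().round(2),"wrist",fk(q,K)[2].round(2),"elb",elbow(q).round(2))
E
```

```text
bench -60 1 [-0.12  0.76  2.21  4.08  1.47 -1.71] marg 0.19 wrist [0.36 0.03 0.07] elb [0.32 0.03 0.62]
bench -60 -1 [-0.12  0.76  2.21  4.08  1.47  1.43] marg 0.19 wrist [0.36 0.03 0.07] elb [0.32 0.03 0.62]
bench -45 1 [-0.3   0.75  2.32  3.63  1.51 -1.6 ] marg 0.23 wrist [ 0.3  -0.02  0.07] elb [ 0.32 -0.02  0.63]
bench -45 -1 [-0.3   0.75  2.32  3.63  1.51  1.54] marg 0.23 wrist [ 0.3  -0.02  0.07] elb [ 0.32 -0.02  0.63]
bench -30 1 [-0.56  0.76  2.38  3.1   1.57 -1.57] marg 0.17 wrist [ 0.25 -0.08  0.07] elb [ 0.3  -0.11  0.62]
bench -30 -1 [-0.56  0.76  2.38  3.1   1.57  1.57] marg 0.17 wrist [ 0.25 -0.08  0.07] elb [ 0.3  -0.11  0.62]
bench -15 1 [-0.84  0.76  2.37  2.56  1.57 -1.57] marg 0.18 wrist [ 0.22 -0.15  0.07] elb [ 0.26 -0.19  0.62]
bench -15 -1 [-0.84  0.76  2.37  2.56  1.57  1.57] marg 0.18 wrist [ 0.22 -0.15  0.07] elb [ 0.26 -0.19  0.62]
bench 0 1 [-1.03  0.75  2.3   2.11  1.53 -1.5 ] marg 0.25 wrist [ 0.21 -0.22  0.07] elb [ 0.22 -0.23  0.63]
bench 0 -1 [-1.03  0.75  2.3   2.11  1.53  1.64] marg 0.25 wrist [ 0.21 -0.22  0.07] elb [ 0.22 -0.23  0.63]
bench 15 1 
[... 3815 characters left out ...]
t [ 0.52 -0.29  0.07] elb [ 0.33 -0.15  0.58]
tray 90 1 [-0.57  0.98  1.53  1.1   1.9  -1.01] marg 0.73 wrist [ 0.59 -0.3   0.07] elb [ 0.36 -0.14  0.55]
tray 90 -1 [-0.57  0.98  1.53  1.1   1.9   2.13] marg 0.45 wrist [ 0.59 -0.3   0.07] elb [ 0.36 -0.14  0.55]
tray 105 1 [-0.5   1.05  1.35  0.96  2.05 -0.99] marg 0.58 wrist [ 0.67 -0.29  0.07] elb [ 0.38 -0.13  0.52]
tray 105 -1 [-0.5   1.05  1.35  0.96  2.05  2.15] marg 0.43 wrist [ 0.67 -0.29  0.07] elb [ 0.38 -0.13  0.52]
tray 120 1 [-0.43  1.13  1.19  0.81  2.21 -1.01] marg 0.42 wrist [ 0.74 -0.26  0.07] elb [ 0.4  -0.11  0.49]
tray 120 -1 [-0.43  1.13  1.19  0.81  2.21  2.13] marg 0.42 wrist [ 0.74 -0.26  0.07] elb [ 0.4  -0.11  0.49]
```

```bash
cat > path.py <<'E'
from kin import *
from scipy.spatial.transform import Slerp
def run(q,wps,n=12):
    P,A,_=fk(q,K)
    for p,R in wps:
        P=np.array(P);p=np.array(p,float);sl=Slerp([0,1],Ro.from_matrix([A,R]));jm=0;q0=q
        for t in np.linspace(0,1,n+1)[1:]:
            s=ik(P+(p-P)*t,sl(t).as_matrix(),[q])
            if not s: print("FAIL t",t,q.round(2));return q
            jm=max(jm,np.abs(s[0]-q).max());q=s[0]
        P,A=p,R;print(np.round(p,3),q.round(2),"wrist",fk(q,K)[2].round(2),"maxstep",round(jm,2))
    return q
E
python3 - <<'E'
from path import *
s=env.sense();c=np.array([.499,-.219]);z=Rh(-45)[:,2]
pre=np.array([*c,.066])+(.019-.12)*z
run(s["qpos"],[((.42,-.05,.34),Rd(45)),((.45,-.02,.34),Rd(0)),((.45,-.02,.34),Rd(-30)),((.47,0,.33),Rh(60)),((.47,-.05,.33),Rh(10)),((pre[0],pre[1],.33),Rh(-45)),(pre,Rh(-45)),(pre+.12*z,Rh(-45)),(pre+.12*z+[0,0,.15],Rh(-45)),(pre+.12*z+[0,0,.15],Rh(-45)@ax(1.5,[0,0,1])),(pre+.12*z+[0,0,.15],Rh(-45,-1)),((.585+.019,.04,.216),Rh(15,-1)),((.585+.019,.045,.066),Rh(15,-1))])
E
```

```text
[ 0.42 -0.05  0.34] [-0.28 -0.31  1.92  0.    1.53 -1.07] wrist [ 0.42 -0.05  0.64] maxstep 0.1
[ 0.45 -0.02  0.34] [-0.2  -0.24  1.87  0.    1.52 -0.2 ] wrist [ 0.45 -0.02  0.64] maxstep 0.07
[ 0.45 -0.02  0.34] [-0.2  -0.24  1.87  0.    1.52  0.32] wrist [ 0.45 -0.02  0.64] maxstep 0.04
[0.47 0.   0.33] [-0.86  0.07  2.23  1.34  1.82 -0.76] wrist [ 0.32 -0.26  0.33] maxstep 0.13
FAIL t 0.6666666666666666 [-0.98 -0.27  2.53  1.6   1.53 -0.69]
```

Run:
```python
from path import *
s=env.sense();c=np.array([.499,-.219]);z=Rh(-45)[:,2]
g=np.array([*c,.066])+.019*z; u=np.array([0,0,1])
for H in(.25,.2,.17):
  print("H",H)
  q=run(s["qpos"],[((.42,-.05,.34),Rd(45)),((.47,-.05,.32),Rd(0)),((.5,-.07,.32),Rd(-30)),((.56,-.05,.30),Rh(60)),((.62,-.08,.28),Rh(15)),((.57,-.2,H+.05),Rh(-20)),((g[0],g[1],H),Rh(-45)),(g,Rh(-45)),(g+u*(H-.066),Rh(-45)),((.60,-.17,H),Rh(-15)),((.60,-.15,H),Rh(-5)@ax(1.5,[0,0,1])),((.60,-.05,H),Rh(15,-1)),((.585+.019,.045,H),Rh(15,-1)),((.585+.019,.045,.066),Rh(15,-1))],10)
```

```text
H 0.25
[ 0.42 -0.05  0.34] [-0.28 -0.31  1.92  0.    1.53 -1.07] wrist [ 0.42 -0.05  0.64] maxstep 0.12
[ 0.47 -0.05  0.32] [-0.25 -0.18  1.85  0.    1.47 -0.25] wrist [ 0.47 -0.05  0.62] maxstep 0.08
[ 0.5  -0.07  0.32] [-0.28 -0.1   1.78  0.    1.46  0.25] wrist [ 0.5  -0.07  0.62] maxstep 0.05
[ 0.56 -0.05  0.3 ] [-0.79  0.32  2.    1.39  1.77 -0.77] wrist [ 0.41 -0.31  0.3 ] maxstep 0.16
[ 0.62 -0.08  0.28] [-0.65  0.1   2.35  2.11  1.17 -0.99] wrist [ 0.33 -0.16  0.28] maxstep 0.11
[ 0.57 -0.2   0.3 ] [-0.56 -0.11  2.49  2.85  0.83 -1.37] wrist [ 0.28 -0.1   0.3 ] maxstep 0.1
[ 0.512 -0.232  0.25 ] [-0.3   0.07  2.49  3.71  1.06 -1.87] wrist [ 0.3  -0.02  0.25] maxstep 0.1
[ 0.512 -0.232  0.066] [-0.3   0.75  2.32  3.63  1.51 -1.6 ] wrist [ 0.3  -0.02  0.07] maxstep 0.07
[ 0.512 -0.232  0.25 ] [-0.3   0.07  2.49  3.71  1.06 -1.87] wrist [ 0.3  -0.02  0.25] maxstep 0.07
[ 0.6  -0.17  0.25] [-0.51  0.11  2.44  2.84  1.   -1.41] wrist [ 0.31 -0.09  0.25] maxstep 0.09
[ 0.6  -0.15  0.25] [-0.61  0.11  2.43  2.53  1.07  0.26] wrist [ 0.3  -0.12  0.25] maxstep 0.17
[ 0.6  -0.05  0.25]
[... 2317 characters left out ...]
7] maxstep 0.08
[ 0.512 -0.232  0.066] [-0.3   0.75  2.32  3.63  1.51 -1.6 ] wrist [ 0.3  -0.02  0.07] maxstep 0.04
[ 0.512 -0.232  0.17 ] [-0.3   0.38  2.44  3.65  1.28 -1.73] wrist [ 0.3  -0.02  0.17] maxstep 0.04
[ 0.6  -0.17  0.17] [-0.51  0.4   2.39  2.88  1.23 -1.48] wrist [ 0.31 -0.09  0.17] maxstep 0.08
[ 0.6  -0.15  0.17] [-0.61  0.4   2.39  2.59  1.26  0.11] wrist [ 0.3  -0.12  0.17] maxstep 0.16
[ 0.6  -0.05  0.17] [-0.61  0.41  2.37  2.23  1.34  1.86] wrist [ 0.31 -0.13  0.17] maxstep 0.19
[0.604 0.045 0.17 ] [-0.34  0.39  2.41  2.52  1.29  1.77] wrist [ 0.31 -0.03  0.17] maxstep 0.03
[0.604 0.045 0.066] [-0.34  0.75  2.29  2.54  1.49  1.62] wrist [ 0.31 -0.03  0.07] maxstep 0.04
```

Run:
```python
from h import *
s=env.sense()
rel((.42,-.05,.34),Rd(45),s);rel((.47,-.05,.32),Rd(0),s);rel((.5,-.07,.32),Rd(-30),s)
```

```text
slide [-2.9, 0.7, 3.9] rot [-0.2, 49.7, 0.3]
slide [-10.7, 36.1, 43.8] rot [19.3, 47.1, 42.4]
slide [-33.7, 43.1, 70.7] rot [32.2, 42.4, 70.3]
```

Emit:
send_rows(
  deltas=[
    {"hand": 0, "slide": [0, 0, 0], "rot": [0, 10, 0]},
    {"hand": 0, "slide": [0, 0, 0], "rot": [0, 20, 0]},
    {"hand": 0, "slide": [0, 0, 0], "rot": [0, 30, 0]},
    {"hand": 0, "slide": [-3, 1, 4], "rot": [0, 40, 0]},
    {"hand": 0, "slide": [-3, 1, 4], "rot": [0, 50, 0]},
    {"hand": 0, "slide": [-11, 36, 44], "rot": [19.3, 47.1, 42.4]},
    {"hand": 0, "slide": [-11, 36, 44], "rot": [19.3, 47.1, 42.4]},
    {"hand": 0, "slide": [-11, 36, 44], "rot": [19.3, 47.1, 42.4]},
    {"hand": 0, "slide": [-11, 36, 44], "rot": [19.3, 47.1, 42.4]},
    {"hand": 0, "slide": [-11, 36, 44], "rot": [19.3, 47.1, 42.4]},
    {"hand": 0, "slide": [-34, 43, 71], "rot": [32.2, 42.4, 70.3]},
    {"hand": 0, "slide": [-34, 43, 71], "rot": [32.2, 42.4, 70.3]},
    {"hand": 0, "slide": [-34, 43, 71], "rot": [32.2, 42.4, 70.3]},
    {"hand": 0, "slide": [-34, 43, 71], "rot": [32.2, 42.4, 70.3]},
  ],
)

```text
time_s: 14.5
ee_pos: [0.5039, -0.0732, 0.3266]
orientation: [0.867, 0.498, 0.005, 0.002]
force: [0.7, -1.0, -0.6]
grip_width: 0.0853
```

Run:
```python
from h import *
s=env.sense();print(s["time_s"],s["ee_pos"].round(3),s["qpos"].round(2))
rel((.56,-.05,.30),Rh(60),s)
```

```text
14.5 [ 0.504 -0.073  0.327] [-0.29 -0.11  1.77  0.01  1.46  0.24]
slide [48.1, 36.6, 27.2] rot [0.5, 89.6, 0.2]
```

Emit:
send_rows(
  deltas=[
    {"hand": 0, "slide": [5, 4, 3], "rot": [0, 10, 0]},
    {"hand": 0, "slide": [10, 8, 6], "rot": [0, 20, 0]},
    {"hand": 0, "slide": [16, 12, 9], "rot": [0, 30, 0]},
    {"hand": 0, "slide": [21, 16, 12], "rot": [0, 40, 0]},
    {"hand": 0, "slide": [27, 20, 15], "rot": [0, 50, 0]},
    {"hand": 0, "slide": [32, 24, 18], "rot": [0, 60, 0]},
    {"hand": 0, "slide": [37, 28, 21], "rot": [0, 70, 0]},
    {"hand": 0, "slide": [43, 33, 24], "rot": [0, 80, 0]},
    {"hand": 0, "slide": [48, 37, 27], "rot": [0, 89.6, 0]},
    {"hand": 0, "slide": [48, 37, 27], "rot": [0, 89.6, 0]},
    {"hand": 0, "slide": [48, 37, 27], "rot": [0, 89.6, 0]},
    {"hand": 0, "slide": [48, 37, 27], "rot": [0, 89.6, 0]},
  ],
)

```text
time_s: 16.0
ee_pos: [0.5595, -0.0496, 0.3015]
orientation: [0.612, 0.357, 0.614, -0.347]
force: [-0.1, 0.6, -0.2]
grip_width: 0.0855
```

Run:
```python
from h import *
s=env.sense();print(s["time_s"],s["ee_pos"].round(3),s["qpos"].round(2))
for p,a in(((.62,-.08,.28),15),((.57,-.2,.25),-20),((.5125,-.2325,.2),-45)):rel(p,Rh(a),s)
```

```text
16.0 [ 0.56  -0.05   0.301] [-0.79  0.31  2.    1.38  1.76 -0.78]
slide [-22.4, 67.3, 4.3] rot [-44.8, -0.1, 0.8]
slide [-53.2, 84.1, -124.4] rot [-79.8, -0.3, 0.8]
slide [-103.0, 50.1, -181.2] rot [-104.8, -0.5, 0.8]
```

Emit:
send_rows(
  deltas=[
    {"hand": 0, "slide": [-5, 15, 1], "rot": [-9, 0, 0.8]},
    {"hand": 0, "slide": [-9, 27, 2], "rot": [-18, 0, 0.8]},
    {"hand": 0, "slide": [-13, 40, 3], "rot": [-27, 0, 0.8]},
    {"hand": 0, "slide": [-18, 54, 3], "rot": [-36, 0, 0.8]},
    {"hand": 0, "slide": [-22, 67, 4], "rot": [-45, 0, 0.8]},
    {"hand": 0, "slide": [-30, 71, -28], "rot": [-54, 0, 0.8]},
    {"hand": 0, "slide": [-38, 75, -60], "rot": [-63, 0, 0.8]},
    {"hand": 0, "slide": [-46, 80, -92], "rot": [-72, 0, 0.8]},
    {"hand": 0, "slide": [-53, 84, -124], "rot": [-80, 0, 0.8]},
    {"hand": 0, "slide": [-70, 73, -143], "rot": [-88, 0, 0.8]},
    {"hand": 0, "slide": [-86, 62, -162], "rot": [-96, 0, 0.8]},
    {"hand": 0, "slide": [-103, 50, -181], "rot": [-104.8, -0.5, 0.8]},
    {"hand": 0, "slide": [-103, 50, -181], "rot": [-104.8, -0.5, 0.8]},
    {"hand": 0, "slide": [-103, 50, -181], "rot": [-104.8, -0.5, 0.8]},
  ],
)

```text
time_s: 17.75
ee_pos: [0.5131, -0.2307, 0.1993]
orientation: [0.654, -0.271, 0.653, 0.268]
force: [-0.0, 0.9, 0.5]
grip_width: 0.0853
```

Run:
```python
from h import *
s=env.sense();print(s["time_s"],s["ee_pos"].round(4),s["qpos"].round(2),s["force"].round(1))
rel((.5125,-.2325,.2),Rh(-45),s);rel((.5125,-.2325,.066),Rh(-45),s)
for n in("scene","wrist"):
    im,P=grab(n);cv2.imwrite(f"pics/{n}7.png",im)
    hsv=cv2.cvtColor(im,cv2.COLOR_BGR2HSV);m=(cv2.inRange(hsv,(105,120,30),(125,255,255))>0)&(P[...,2]>.005)&(P[...,2]<.11)&(np.hypot(P[...,0]-.5,P[...,1]+.22)<.08)
    Q=P[m]
    if len(Q): print(n,len(Q),np.percentile(Q,[1,99],axis=0).round(3).tolist())
```

```text
17.75 [ 0.5131 -0.2307  0.1993] [-0.29  0.26  2.46  3.67  1.2  -1.78] [-0.   0.9  0.5]
slide [0.7, 1.7, 0.9] rot [-0.2, 0.2, -0.1]
slide [-133.3, 2.0, 1.3] rot [-0.2, 0.2, -0.1]
scene 1247 [[0.467, -0.253, 0.006], [0.534, -0.188, 0.102]]
```

View pics/scene7.png

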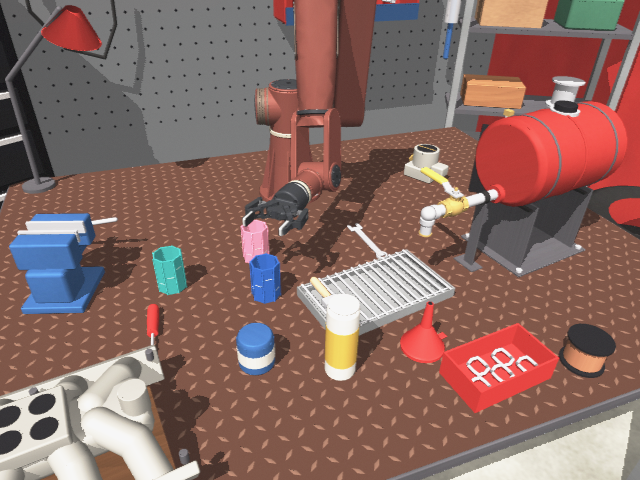

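The scene shows the gripper level above the cup at (265,278), clear of pink, and the lever shut. Before descending I'll check how far the wrist housing hangs below its centre.

Run:
```python
from h import *
w=np.array([.30,-.02,.2])
for n in("scene","top"):
    im,P=grab(n);z=np.array([.707,-.707,0]);d=P-w;t=d@z;lat=d[...,0]*.707+d[...,1]*.707
    for a in np.arange(-.10,.3,.04):
        m=(t>a)&(t<a+.04)&(abs(lat)<.1)&(P[...,2]>.05)&(P[...,2]<.5)
        if m.sum()>5:print(n,round(a,2),m.sum(),"z",np.percentile(P[m][:,2],[1,99]).round(3),"lat",np.percentile(lat[m],[1,99]).round(3))
```

```text
scene -0.1 719 z [0.257 0.499] lat [-0.065  0.04 ]
scene -0.06 2626 z [0.22  0.497] lat [-0.084  0.054]
scene -0.02 1298 z [0.184 0.372] lat [-0.077  0.063]
scene 0.02 638 z [0.18  0.262] lat [-0.06  0.06]
scene 0.06 230 z [0.189 0.237] lat [-0.022  0.034]
scene 0.1 279 z [0.084 0.239] lat [-0.098  0.037]
scene 0.14 679 z [0.052 0.239] lat [-0.083  0.037]
scene 0.18 626 z [0.052 0.221] lat [-0.098  0.071]
scene 0.22 833 z [0.061 0.218] lat [-0.072  0.073]
scene 0.26 550 z [0.052 0.213] lat [-0.053  0.056]
top -0.1 917 z [0.279 0.5  ] lat [-0.029  0.038]
top -0.06 3435 z [0.218 0.498] lat [-0.087  0.052]
top -0.02 2063 z [0.206 0.372] lat [-0.079  0.059]
top 0.02 1058 z [0.197 0.253] lat [-0.06   0.054]
top 0.06 756 z [0.207 0.238] lat [-0.035  0.03 ]
top 0.1 787 z [0.074 0.24 ] lat [-0.091  0.032]
top 0.14 855 z [0.067 0.241] lat [-0.08   0.034]
top 0.18 1209 z [0.101 0.222] lat [-0.091  0.066]
top 0.22 680 z [0.053 0.22 ] lat [-0.075  0.094]
top 0.26 288 z [0.052 0.215] lat [-0.058  0.052]
```

Housing radius is at most about 60 mm, which is tight at a 66 mm wrist height. I'll tilt the tool 3° down for the pick, gripping at 62 mm, which leaves a small rim tilt at placing that settles on release.

Run:
```python
from h import *
R=Rh(-45)@Ro.from_rotvec([0,np.deg2rad(-3),0]).as_matrix()
g=np.array([.500,-.220,.062])+.019*R[:,2];print(g,R[:,2]);s=env.sense()
rel(g+[0,0,.04],R,s);rel(g,R,s)
```

```text
[ 0.51341662 -0.23341662  0.06100562] [ 0.70613772 -0.70613772 -0.05233596]
slide [-97.4, 0.1, 2.8] rot [0.0, -2.7, -0.1]
slide [-137.4, 0.2, 3.0] rot [0.0, -2.7, -0.1]
```

Emit:
send_rows(
  deltas=[
    {"hand": 0, "slide": [-25, 0, 2], "rot": [0, -2.7, 0]},
    {"hand": 0, "slide": [-50, 0, 2], "rot": [0, -2.7, 0]},
    {"hand": 0, "slide": [-75, 0, 2], "rot": [0, -2.7, 0]},
    {"hand": 0, "slide": [-98, 0, 2], "rot": [0, -2.7, 0]},
    {"hand": 0, "slide": [-98, 0, 2], "rot": [0, -2.7, 0]},
    {"hand": 0, "slide": [-112, 0, 2], "rot": [0, -2.7, 0]},
    {"hand": 0, "slide": [-126, 0, 2], "rot": [0, -2.7, 0]},
    {"hand": 0, "slide": [-137, 0, 2], "rot": [0, -2.7, 0]},
    {"hand": 0, "slide": [-137, 0, 2], "rot": [0, -2.7, 0]},
  ],
)

```text
time_s: 19.08
ee_pos: [0.5127, -0.2321, 0.0608]
orientation: [0.67, -0.278, 0.636, 0.263]
force: [0.2, -0.2, -0.9]
grip_width: 0.0853
```

Run:
```python
from h import *
s=env.sense();print(s["time_s"],s["ee_pos"].round(4),s["qpos"].round(2),s["force"].round(1),s["tau"].round(1))
R=Rh(-45)@Ro.from_rotvec([0,np.deg2rad(-3),0]).as_matrix();rel([.5134,-.2334,.061],R,s)
im,P=grab("scene")
hsv=cv2.cvtColor(im,cv2.COLOR_BGR2HSV);m=(cv2.inRange(hsv,(105,120,30),(125,255,255))>0)&(P[...,2]>.005)&(P[...,2]<.11)&(np.hypot(P[...,0]-.5,P[...,1]+.22)<.08)
Q=P[m];print(len(Q),np.percentile(Q,[1,99],axis=0).round(3).tolist())
```

```text
19.075 [ 0.5127 -0.2321  0.0608] [-0.29  0.71  2.33  3.64  1.43 -1.62] [ 0.2 -0.2 -0.9] [ -0.  -30.4  -2.8  -0.2   3.6   0. ]
slide [0.2, 0.4, 1.4] rot [0.0, 0.0, -0.1]
1269 [[0.465, -0.253, 0.006], [0.534, -0.188, 0.102]]
```

Nothing is touching and the cup hasn't moved. I'll close and lift to about 0.2 m.

Emit:
send_rows(
  deltas=[
    {"hand": 1, "slide": [0, 0, 1], "rot": [0, 0, 0]},
    {"hand": 1, "slide": [0, 0, 1], "rot": [0, 0, 0]},
    {"hand": 1, "slide": [0, 0, 1], "rot": [0, 0, 0]},
    {"hand": 1, "slide": [0, 0, 1], "rot": [0, 0, 0]},
    {"hand": 1, "slide": [0, 0, 1], "rot": [0, 0, 0]},
    {"hand": 1, "slide": [20, 0, 1], "rot": [0, 0, 0]},
    {"hand": 1, "slide": [55, 0, 2], "rot": [0, 0, 0]},
    {"hand": 1, "slide": [95, 0, 4], "rot": [0, 0, 0]},
    {"hand": 1, "slide": [138, 0, 8], "rot": [0, 3, 0]},
    {"hand": 1, "slide": [138, 0, 8], "rot": [0, 3, 0]},
    {"hand": 1, "slide": [138, 0, 8], "rot": [0, 3, 0]},
  ],
)

```text
time_s: 20.5
ee_pos: [0.5224, -0.2423, 0.1953]
orientation: [0.655, -0.271, 0.651, 0.27]
force: [-1.1, 0.6, -2.5]
grip_width: 0.0629
```

Run:
```python
from path import *
s=env.sense();print(s["time_s"],s["ee_pos"].round(4),s["qpos"].round(2),s["force"].round(1),s["grip_width"])
q=s["qpos"];W=[((.58,-.19,.2),Rh(-20)),((.60,-.17,.2),Rh(-15)@ax(np.pi/4,[0,0,1])),((.60,-.15,.2),Rh(-10)@ax(np.pi/2,[0,0,1])),((.60,-.12,.2),Rh(0)@ax(3*np.pi/4,[0,0,1])),((.60,-.07,.2),Rh(10,-1)),((.603,.045,.2),Rh(15,-1)),((.603,.045,.07),Rh(15,-1))]
run(q,W,10)
for p,R in W[:5]: rel(p,R,s)
```

```text
20.5 [ 0.5224 -0.2423  0.1953] [-0.32  0.28  2.43  3.65  1.19 -1.77] [-1.1  0.6 -2.5] 0.06294617606667158
[ 0.58 -0.19  0.2 ] [-0.51  0.27  2.44  2.96  1.15 -1.5 ] wrist [ 0.29 -0.09  0.2 ] maxstep 0.07
[ 0.6  -0.17  0.2 ] [-0.51  0.29  2.41  2.87  1.15 -0.67] wrist [ 0.31 -0.09  0.2 ] maxstep 0.08
[ 0.6  -0.15  0.2 ] [-0.54  0.28  2.42  2.75  1.16  0.16] wrist [ 0.3 -0.1  0.2] maxstep 0.08
[ 0.6  -0.12  0.2 ] [-0.61  0.29  2.41  2.49  1.21  1.05] wrist [ 0.3  -0.12  0.2 ] maxstep 0.09
[ 0.6  -0.07  0.2 ] [-0.61  0.29  2.4   2.31  1.26  1.89] wrist [ 0.3  -0.12  0.2 ] maxstep 0.09
[0.603 0.045 0.2  ] [-0.34  0.28  2.43  2.5   1.22  1.82] wrist [ 0.31 -0.03  0.2 ] maxstep 0.03
[0.603 0.045 0.07 ] [-0.34  0.74  2.3   2.54  1.49  1.63] wrist [ 0.31 -0.03  0.07] maxstep 0.05
slide [4.8, -77.7, 3.7] rot [25.0, 0.4, -0.1]
slide [4.8, -106.0, 3.7] rot [28.6, -11.4, 43.9]
slide [4.7, -120.2, -10.4] rot [27.7, -27.1, 86.8]
slide [4.5, -141.4, -31.6] rot [22.1, -52.2, 126.3]
slide [4.3, -176.7, -67.0] rot [0.5, -83.0, 159.5]
```

Emit:
send_rows(
  deltas=[
    {"hand": 1, "slide": [2, -26, 2], "rot": [9, 0, 0]},
    {"hand": 1, "slide": [4, -52, 4], "rot": [17, 0, 0]},
    {"hand": 1, "slide": [5, -78, 4], "rot": [25, 0, 0]},
    {"hand": 1, "slide": [5, -106, 4], "rot": [28.6, -11.4, 43.9]},
    {"hand": 1, "slide": [5, -106, 4], "rot": [28.6, -11.4, 43.9]},
    {"hand": 1, "slide": [5, -106, 4], "rot": [28.6, -11.4, 43.9]},
    {"hand": 1, "slide": [5, -106, 4], "rot": [28.6, -11.4, 43.9]},
    {"hand": 1, "slide": [5, -106, 4], "rot": [28.6, -11.4, 43.9]},
    {"hand": 1, "slide": [5, -120, -10], "rot": [27.7, -27.1, 86.8]},
    {"hand": 1, "slide": [5, -120, -10], "rot": [27.7, -27.1, 86.8]},
    {"hand": 1, "slide": [5, -120, -10], "rot": [27.7, -27.1, 86.8]},
    {"hand": 1, "slide": [5, -120, -10], "rot": [27.7, -27.1, 86.8]},
    {"hand": 1, "slide": [5, -120, -10], "rot": [27.7, -27.1, 86.8]},
    {"hand": 1, "slide": [5, -141, -31], "rot": [22.1, -52.2, 126.3]},
    {"hand": 1, "slide": [5, -141, -31], "rot": [22.1, -52.2, 126.3]},
    {"hand": 1, "slide": [5, -141, -31], "rot": [22.1, -52.2, 126.3]},
    {"hand": 1, "slide": [5, -141, -31], "rot": [22.1, -52.2, 126.3]},
    {"hand": 1, "slide": [5, -141, -31], "rot": [22.1, -52.2, 126.3]},
    {"hand": 1, "slide": [5, -141, -31], "rot": [22.1, -52.2, 126.3]},
  ],
)

```text
time_s: 22.88
ee_pos: [0.6002, -0.1209, 0.1995]
orientation: [-0.271, 0.654, -0.271, 0.653]
force: [-0.0, -0.1, -1.3]
grip_width: 0.0632
```

Run:
```python
from h import *
s=env.sense();print(s["time_s"],s["ee_pos"].round(4),s["qpos"].round(2),s["force"].round(1),s["grip_width"])
for p,R in(((.60,-.07,.2),Rh(10,-1)),((.603,.045,.2),Rh(15,-1))): rel(p,R,s)
```

```text
22.875 [ 0.6002 -0.1209  0.1995] [-0.61  0.29  2.41  2.49  1.21  1.05] [-0.  -0.1 -1.3] 0.06322187584407916
slide [-36.3, 35.6, -0.2] rot [-9.5, -4.0, 44.9]
slide [-117.8, 116.8, 2.7] rot [-14.2, -6.0, 44.8]
```

Emit:
send_rows(
  deltas=[
    {"hand": 1, "slide": [-36, 36, 0], "rot": [-9.5, -4, 44.9]},
    {"hand": 1, "slide": [-36, 36, 0], "rot": [-9.5, -4, 44.9]},
    {"hand": 1, "slide": [-36, 36, 0], "rot": [-9.5, -4, 44.9]},
    {"hand": 1, "slide": [-36, 36, 0], "rot": [-9.5, -4, 44.9]},
    {"hand": 1, "slide": [-36, 36, 0], "rot": [-9.5, -4, 44.9]},
    {"hand": 1, "slide": [-65, 65, 1], "rot": [-14.2, -6, 44.8]},
    {"hand": 1, "slide": [-92, 92, 2], "rot": [-14.2, -6, 44.8]},
    {"hand": 1, "slide": [-118, 117, 3], "rot": [-14.2, -6, 44.8]},
    {"hand": 1, "slide": [-118, 117, 3], "rot": [-14.2, -6, 44.8]},
    {"hand": 1, "slide": [-118, 117, 3], "rot": [-14.2, -6, 44.8]},
  ],
)

```text
time_s: 24.12
ee_pos: [0.6037, 0.0453, 0.2018]
orientation: [-0.093, 0.7, 0.092, 0.702]
force: [0.5, 0.2, -1.6]
grip_width: 0.0631
```

Run:
```python
from h import *
s=env.sense();print(s["time_s"],s["ee_pos"].round(4),s["qpos"].round(2),s["force"].round(1),s["grip_width"])
rel((.603,.045,.08),Rh(15,-1),s)
for n in("scene","top"):
    im,P=grab(n);cv2.imwrite(f"pics/{n}8.png",im)
    hsv=cv2.cvtColor(im,cv2.COLOR_BGR2HSV);m=(cv2.inRange(hsv,(105,120,30),(125,255,255))>0)&(P[...,2]>.05)&(P[...,2]<.3)&(np.hypot(P[...,0]-.585,P[...,1]-.04)<.1)
    Q=P[m]
    print(n,len(Q),np.percentile(Q,[0.5,99.5],axis=0).round(3).tolist())
```

```text
24.125 [0.6037 0.0453 0.2018] [-0.33  0.27  2.43  2.5   1.22  1.83] [ 0.5  0.2 -1.6] 0.0630505048755856
slide [121.8, 0.2, -1.2] rot [0.0, 0.2, 0.1]
scene 1370 [[0.558, 0.002, 0.165], [0.622, 0.069, 0.268]]
top 1199 [[0.548, 0.005, 0.185], [0.616, 0.075, 0.27]]
```

View pics/scene8.png

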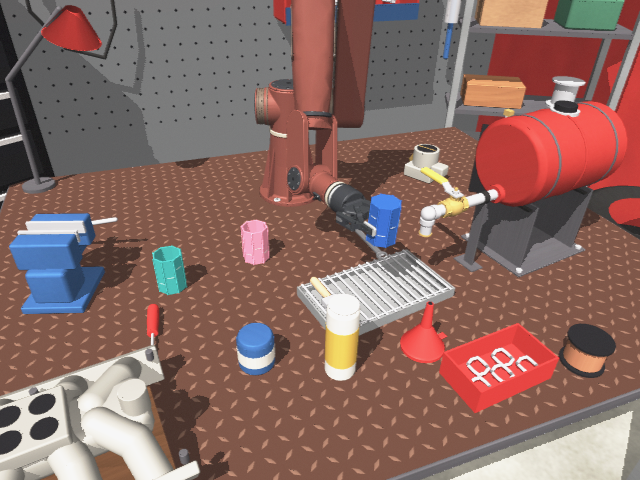

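The cup is now inverted at scene pixel (385,220), over the middle of the grate and clear of the spout at (427,225). I'll lower it.

Emit:
send_rows(
  deltas=[
    {"hand": 1, "slide": [25, 0, -1], "rot": [0, 0, 0]},
    {"hand": 1, "slide": [55, 0, -1], "rot": [0, 0, 0]},
    {"hand": 1, "slide": [85, 0, -1], "rot": [0, 0, 0]},
    {"hand": 1, "slide": [108, 0, -1], "rot": [0, 0, 0]},
    {"hand": 1, "slide": [120, 0, -1], "rot": [0, 0, 0]},
    {"hand": 1, "slide": [123, 0, -1], "rot": [0, 0, 0]},
    {"hand": 1, "slide": [125, 0, -1], "rot": [0, 0, 0]},
    {"hand": 1, "slide": [125, 0, -1], "rot": [0, 0, 0]},
  ],
)

```text
time_s: 25.22
ee_pos: [0.604, 0.0441, 0.0783]
orientation: [-0.093, 0.699, 0.091, 0.703]
force: [-0.5, -0.3, -1.7]
grip_width: 0.0631
```

Run:
```python
from h import *
s=env.sense();print(s["time_s"],s["ee_pos"].round(4),s["force"].round(1),s["grip_width"])
```

```text
25.225 [0.604  0.0441 0.0783] [-0.5 -0.3 -1.7] 0.06311565233849853
```

Emit:
send_rows(
  deltas=[
    {"hand": 1, "slide": [2, 0, 0], "rot": [0, 0, 0]},
    {"hand": 1, "slide": [4, 0, 0], "rot": [0, 0, 0]},
    {"hand": 1, "slide": [5.5, 0, 0], "rot": [0, 0, 0]},
    {"hand": 1, "slide": [5.5, 0, 0], "rot": [0, 0, 0]},
  ],
)

```text
time_s: 25.72
ee_pos: [0.6037, 0.0447, 0.0721]
orientation: [-0.093, 0.699, 0.092, 0.703]
force: [-0.0, 0.2, -1.4]
grip_width: 0.0628
```

Emit:
send_rows(
  deltas=[
    {"hand": 1, "slide": [1, 0, 0], "rot": [0, 0, 0]},
    {"hand": 1, "slide": [1.5, 0, 0], "rot": [0, 0, 0]},
    {"hand": 1, "slide": [1.5, 0, 0], "rot": [0, 0, 0]},
  ],
)

```text
time_s: 26.1
ee_pos: [0.6038, 0.0446, 0.0711]
orientation: [-0.093, 0.699, 0.092, 0.703]
force: [-1.0, 0.7, 0.5]
grip_width: 0.0633
```

Contact is just starting: the force went from -1.4 to +0.5 N. I'll ease down another millimetre, then open.

Emit:
send_rows(
  deltas=[
    {"hand": 1, "slide": [1, 0, 0], "rot": [0, 0, 0]},
    {"hand": 1, "slide": [1, 0, 0], "rot": [0, 0, 0]},
    {"hand": 0, "slide": [1, 0, 0], "rot": [0, 0, 0]},
    {"hand": 0, "slide": [1, 0, 0], "rot": [0, 0, 0]},
    {"hand": 0, "slide": [1, 0, 0], "rot": [0, 0, 0]},
    {"hand": 0, "slide": [1, 0, 0], "rot": [0, 0, 0]},
    {"hand": 0, "slide": [1, 0, 0], "rot": [0, 0, 0]},
  ],
)

```text
time_s: 26.98
ee_pos: [0.6037, 0.0446, 0.0696]
orientation: [-0.093, 0.699, 0.092, 0.703]
force: [-0.0, -0.4, -0.5]
grip_width: 0.0855
```

Run:
```python
from path import *
s=env.sense();print(s["time_s"],s["ee_pos"].round(4),s["qpos"].round(2),s["force"].round(1),s["grip_width"])
run(s["qpos"],[(s["ee_pos"]+[0,0,.17],Rh(15,-1))])
for n in("scene","top"):
    im,P=grab(n);cv2.imwrite(f"pics/{n}9.png",im)
    hsv=cv2.cvtColor(im,cv2.COLOR_BGR2HSV);m=(cv2.inRange(hsv,(105,120,30),(125,255,255))>0)&(P[...,2]>.03)&(P[...,2]<.3)&(np.hypot(P[...,0]-.585,P[...,1]-.04)<.07)
    Q=P[m]; print(n,len(Q),np.percentile(Q,[0.5,99.5],axis=0).round(3).tolist())
```

```text
26.975 [0.6037 0.0446 0.0696] [-0.34  0.74  2.3   2.54  1.49  1.63] [-0.  -0.4 -0.5] 0.08545001541028381
[0.604 0.045 0.24 ] [-0.34  0.13  2.45  2.46  1.12  1.91] wrist [ 0.31 -0.03  0.24] maxstep 0.05
scene 1237 [[0.552, 0.001, 0.035], [0.619, 0.071, 0.136]]
top 884 [[0.545, 0.002, 0.058], [0.612, 0.067, 0.139]]
```

View pics/scene9.png

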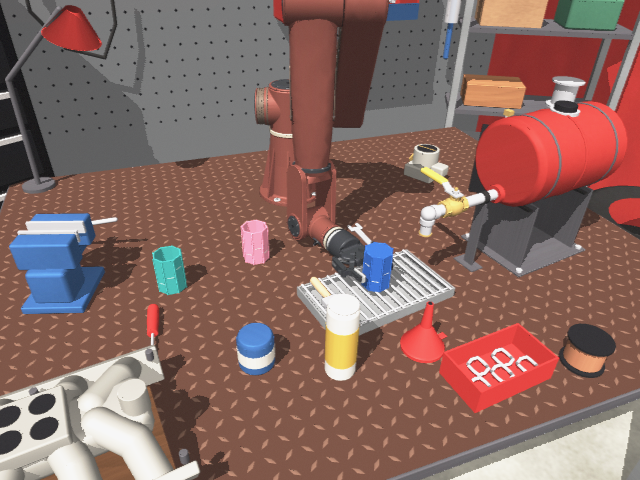

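The cup stands mouth down on the bars at pixel (378,267), and the fingers are open on both sides. I'll rise straight up.

Emit:
send_rows(
  deltas=[
    {"hand": 0, "slide": [-10, 0, 0], "rot": [0, 0, 0]},
    {"hand": 0, "slide": [-30, 0, 0], "rot": [0, 0, 0]},
    {"hand": 0, "slide": [-60, 0, 0], "rot": [0, 0, 0]},
    {"hand": 0, "slide": [-95, 0, 0], "rot": [0, 0, 0]},
    {"hand": 0, "slide": [-130, 0, 0], "rot": [0, 0, 0]},
    {"hand": 0, "slide": [-165, 0, 0], "rot": [0, 0, 0]},
    {"hand": 0, "slide": [-165, 0, 0], "rot": [0, 0, 0]},
    {"hand": 0, "slide": [-165, 0, 0], "rot": [0, 0, 0]},
  ],
)

```text
time_s: 28.08
ee_pos: [0.6024, 0.0451, 0.2347]
orientation: [-0.093, 0.699, 0.091, 0.703]
force: [0.0, -0.4, -0.6]
grip_width: 0.0856
```

Run:
```python
from h import *
s=env.sense();print(s["time_s"],s["ee_pos"].round(4),s["force"].round(1))
c,sn=np.cos(np.deg2rad(9.5)),np.sin(np.deg2rad(9.5))
for n in("scene","top"):
    im,P=grab(n);cv2.imwrite(f"pics/{n}10.png",im)
    hsv=cv2.cvtColor(im,cv2.COLOR_BGR2HSV);m=(cv2.inRange(hsv,(105,120,30),(125,255,255))>0)&(P[...,2]>.03)&(P[...,2]<.2)&(np.hypot(P[...,0]-.585,P[...,1]-.04)<.07)
    Q=P[m];r=np.percentile(Q,[0.5,99.5],axis=0); print(n,len(Q),r.round(3).tolist())
    if len(Q)>50:
        t=Q[Q[:,2]>.125];A=np.c_[t[:,:2]-t[:,:2].mean(0),np.ones(len(t))];k=np.linalg.lstsq(A,t[:,2],rcond=None)[0];print("top face z",k[2],"tilt deg",np.degrees(np.hypot(*k[:2])),"centre",t.mean(0).round(3))
    m=(cv2.inRange(hsv,(22,120,60),(35,255,255))>0)&(P[...,2]>.253)&(P[...,2]<.268)&(P[...,1]>.1)&(P[...,0]<.52)
    Q=P[m]
    if len(Q)>20:
        vx,vy,_,_=cv2.fitLine(Q[:,:2].astype(np.float32),cv2.DIST_L2,0,.01,.01).ravel();print("lever az",np.degrees(np.arctan2(vy,vx)))
```

```text
28.075 [0.6024 0.0451 0.2347] [ 0.  -0.4 -0.6]
scene 1256 [[0.553, 0.001, 0.035], [0.619, 0.069, 0.136]]
top face z 0.13257004393059119 tilt deg 2.3675655151297272 centre [0.587 0.034 0.133]
lever az 11.508885
top 845 [[0.546, 0.002, 0.071], [0.612, 0.067, 0.139]]
top face z 0.1328840791276803 tilt deg 0.5623958090767206 centre [0.579 0.036 0.133]
lever az 8.723248
```

View pics/top10.png

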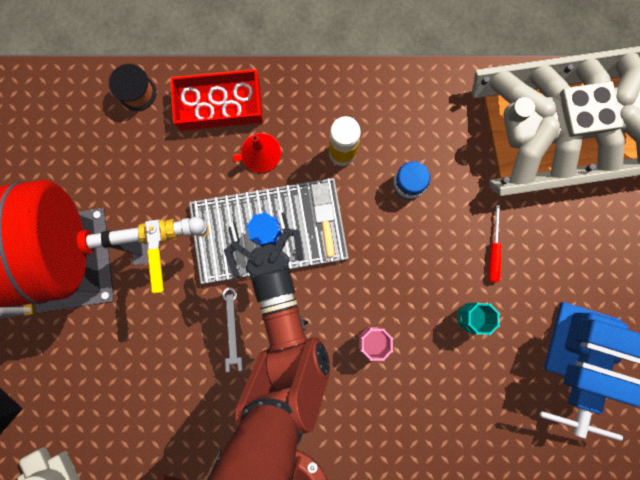

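The cup stands upright at the right height. As a last check on the tap, I'll fit the pipe axis as a cylinder and compare its direction with the lever's.

Run:
```python
from h import *
from scipy.optimize import least_squares
for n in("scene","top"):
    im,P=grab(n);hsv=cv2.cvtColor(im,cv2.COLOR_BGR2HSV);ax_=P[...,0]-(.5625-(P[...,1]-.236)*.165)
    m=(P[...,2]>.195)&(P[...,2]<.226)&(P[...,1]>.275)&(P[...,1]<.375)&(abs(ax_)<.03)&(hsv[...,1]<80)
    Q=P[m]
    def f(k):
        d=np.array([-np.sin(k[0]),np.cos(k[0]),0]);v=Q-[k[1],.32,k[2]];return np.linalg.norm(v-np.outer(v@d,d),axis=1)-.0135
    r=least_squares(f,[.16,.55,.205],loss="soft_l1",f_scale=.001);k=r.x
    xs=k[1]-np.tan(k[0])*(.236-.32)
    print(n,len(Q),"yaw",np.degrees(k[0]),"x at stem",xs,"axis z",k[2],"rms",np.sqrt(np.mean(f(k)**2)))
    L=(cv2.inRange(hsv,(22,120,60),(35,255,255))>0)&(P[...,2]>.235)&(P[...,2]<.268)&(P[...,1]>.17)&(P[...,1]<.27)&(P[...,0]<.535)
    q=P[L];c=(q.min(0)+q.max(0))/2;print("lever pts",len(q),cv2.minAreaRect((q[:,:2]*1000).astype(np.float32)),"az from stem to tip-centre",np.degrees(np.arctan2(.236-np.median(q[:,1]),xs-np.median(q[:,0]))))
```

```text
scene 339 yaw 8.276274834499912 x at stem 0.5649152737154447 axis z 0.2066599667787572 rms 0.001927969790683444
lever pts 70 ((489.6166687011719, 221.5612030029297), (78.36273956298828, 22.89061737060547), 9.294649124145508) az from stem to tip-centre 16.69740213318997
top 698 yaw 8.66780460730639 x at stem 0.5624914606097299 axis z 0.2061935874742584 rms 0.0019602344494677936
lever pts 514 ((483.64715576171875, 223.0725555419922), (83.574951171875, 22.299997329711914), 7.829740524291992) az from stem to tip-centre 10.130961061122738
```

Pipe yaw is about 8.5° and the lever about 8.3°, so it sits square across the pipe. The robot is clear of everything, so I'm handing in.

```bash
python3 -c "
from h import *
print(env.finish_job(), env.sense()['time_s'])"
```

```text
the job is handed in; nothing more can be done
the job is handed in; nothing more can be done
```

The tap is shut and the blue cup is standing mouth down on the drip tray. I handed the job in about 28 s into the 72 s allowed; no verdict came back.

- **Tap:** I pushed the lever clockwise with closed fingers. The force held near 6 N while the valve turned, then rose to about 14 N against the stop, which by the given stiffness is a bend of about 0.18 rad. Once released, the lever rested within about 1° of square to the pipe: about 8.3° from the wrist and top cameras, against a pipe yaw of about 8.5°. The scene camera's lever readings were poorer (9–11.5°, from few points), so I relied on the other two cameras and the force.
- **Cup:** The pink cup blocked a level grasp, so I first moved the blue cup to clear bench. I then gripped it level, rolled it half a turn and lowered it until contact was barely felt, at about 2 N.
- **Cup's final position:** Its upturned base is 133 mm above the bench, against about 132 expected. It sits near the tray's middle, at about (0.582, 0.035) m. Tilt read 0.6° from the top camera and 2.4° from the scene camera, both inside the 6° limit.
- **Other things:** They look unmoved in the last pictures; I did not measure each one. The gripper is open and clear of everything, with no force on the wrist.

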